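Locking toy-shop security keepers

ROBOT

A 7-joint arm with a two-finger parallel gripper is mounted at the origin on the work surface. World frame = base frame: x ahead of the robot, y to its left, z up, the work surface at z = 0. Lengths are in m, angles in rad, forces in N, time in s.
With the tool pointing down it reaches from about 0.425 to 0.925 m from the base axis. Payload 6.8 kg.
Tool frame: the origin (TCP) lies at the centre of the arm's flange, where the gripper is bolted on; the fingertips stand 173 mm ahead of it and the grasp point (between the pads) lies 155 mm ahead of it (finger_overhang is the distance from the TCP to the fingertips, in m); y points along the fingers, z is the direction in which the jaws open and shut, and the axes are right-handed (so a half turn about y gives the same grasp; the last joint's range is limited). The gripper opens to 85 mm and grips with 20 to 120 N. Pads are 22 mm wide; open, the fingers measure 114 mm over their backs; the gripper's body (76 mm by 85 mm) begins 54 mm behind the grasp point. The pads swing forward as they close: fully open they stand 13 mm farther back than shut.
Start: joints at [1.211, 0.477, 0.022, 1.555, -0.011, 1.109, -0.083], TCP at [0.168, -0.654, 0.405] pointing down, gripper open.
Joint ranges: [-2.96, 2.96], [-0.34, 2.1], [-1.41, 1.46], [0.24, 2.44], [-1.37, 4.51], [0.17, 1.92], [-2.96, 2.96]. Speed limits (rad/s): [2.39, 2.39, 3.14, 3.14, 3.14, 3.14, 3.14].

INTERFACE

Orientations are given as a rotation vector (axis times angle).
In Python, from bench import get_obs, grab_frame, hand_in, finger_overhang gives the robot as it stands. The module is installed in compiled form; this text tells all that it offers.
- The arm moves only by the shell command python3 -m jog 'ROWS' [FORCE]. ROWS is JSON, a list of rows, each a list of 3 entries, a list of its own where there are three numbers: the shift along the tool's x, y, z in cm, then the turn about the tool's y in rad, then the gripper command: -1 is fully open, 1 is shut, values between are in proportion. In form: [[[x, y, z], twist, gripper], ...]. A call has 1 to 10 rows; each row is the pose to reach, as a shift and turn from the pose commanded when the call began, along the tool's axes at that moment; what a row does not reach only later rows make up. A row lasts 1/8 s, in which the tool goes at most 62.5 mm and 10.7 degrees, less where a joint would pass 70% of its speed; a pose out of reach is approached as far as the arm can. A call with a gripper value outside its range is refused whole. The fingers move at their own pace and stop on an object; FORCE is the grip in N (left out, the last holds). Time passes only in rows, so rows that repeat a pose let the fingers close. It gives the time, the measured TCP pose, the force and the opening at its end, in the units of the state.
- get_obs(): the state, without advancing time (a new reading comes with each control period).
- grab_frame(name): name is "scene" or "top" or "wrist"; returns a dict with "image" (420x560x3 uint8, blue, green, red), "fx", "fy", "cx", "cy" (pixels), "distortion" ([k1, k2, p1, p2, k3] as OpenCV has them; the pictures are not rectified), "origin" and "rotation" of the camera in the world. Camera axes: x right, y up, looking along -z (the intrinsics and any distortion apply to the point x, -y, -z); pixel columns grow to the right and rows downward; lengths in m; the calibration is good to about 2 mm. A picture is of the moment at which its call begins. There is no depth.
- hand_in(): hands the job in, once; it reports no verdict.
The state is a dict: "clock": time; "joints": joint angles; "qvel": joint speeds; "tau": joint torques, N m; "tcp_pos": TCP position; "orientation": TCP orientation; "contact_force": force on the tool from outside, world axes, zero at the start; "moment": the same for the moment, N m; "grip_width": finger opening in m.
Only numpy, scipy, OpenCV 4.12 (cv2) and the standard library are available. Lean on these libraries where they do the work, as an engineer would, in place of code of your own. Each camera call takes 0.05 s, during which the arm holds its last target.

TASK

Lock every security keeper on the counter: slide the press head fully home to its green-marked end, hold each keeper with its slot end pressed flat against the stop until the plunger has driven its red plug fully in, and lay the keepers upright, flat on the floor of the wooden tray. Use the plunger only while the head is home, do not push the plugs with the fingers, and leave the other toys alone. When all are locked, slide the head back to its parked end behind the yellow guard.

Things in the scene. Friction and masses are not known exactly. Their poses are not given: they have to be found in the camera images.
- press: locking press, fixed; place and yaw vary. Origin: counter level under the stop face at the working place; +x = pressing direction, +y left. Bed: aluminium plate x -127 to -2, y -45 to 45 mm, top 8 mm up. Slide foot x 5 to 105, y -200 to 71 mm, 16 mm tall, with 45 mm tall end blocks. Yellow guard plate x -28 to -22, y -160 to -100 mm, 50 mm tall, covers the parked plunger
- head_slide (a joint): blue press head along its slide, m, growing along the press's +y: 0 = fully parked at the right end block (plunger behind the guard), 0.130 = fully home at the left end block (green mark), with the plunger on the bed's centre line (press y = 0). Stays where left; takes about 5 N plus 15 N s/m to move. Starts at 0 to 0.045
- head_grip (a point): grip point, moving with the head: on a black upright fin 40 mm (press x) by 20 mm (press y), 62 to 102 mm above the counter; the point is 86 mm up, 40 mm behind the stop face. Pinch it from above, fingers closing along press y, and move it along y. The head is 100 mm wide, 75 mm deep, its top 62 mm up; its flat front is the stop face
- plunger_press (a joint): steel plunger, 13 mm across, sticking 15 mm out of the middle of the head's stop face towards press -x, 30 mm above the counter. Value: how far it is pushed back, m: 0 free, 0.015 flush. Spring 0.8 N per mm (about 11 N when a keeper with an open plug is seated on the stop)
- tray: wooden display tray, fixed (place and yaw vary), outside 292 x 212 mm (its x, y), inside 280 x 200 mm, floor 6 mm thick, rim 18 mm above the counter. Origin under its centre. Holds four keepers, two by two, lying along its x
- keeper_green: security keeper (may be absent): clear case 90 mm long (its x, -45 to 45), 46 mm wide (y), 44 mm tall, green pack inside, about 0.2 to 0.35 kg. Origin: centre of underside. Its +x end has a slot 24 mm wide, open on top, between two black cheeks, with the red plug. Starts flat on the counter at the left, +x within 0.5 rad of world +x. Grasp across the 46 mm width from above
- keeper_blue: security keeper (may be absent): clear case 90 mm long (its x, -45 to 45), 46 mm wide (y), 44 mm tall, blue pack inside, about 0.2 to 0.35 kg. Origin: centre of underside. Its +x end has a slot 24 mm wide, open on top, between two black cheeks, with the red plug. Starts flat on the counter at the left, +x within 0.5 rad of world +x. Grasp across the 46 mm width from above
- keeper_yellow: security keeper (may be absent): clear case 90 mm long (its x, -45 to 45), 46 mm wide (y), 44 mm tall, yellow pack inside, about 0.2 to 0.35 kg. Origin: centre of underside. Its +x end has a slot 24 mm wide, open on top, between two black cheeks, with the red plug. Starts flat on the counter at the left, +x within 0.5 rad of world +x. Grasp across the 46 mm width from above
- keeper_orange: security keeper (may be absent): clear case 90 mm long (its x, -45 to 45), 46 mm wide (y), 44 mm tall, orange pack inside, about 0.2 to 0.35 kg. Origin: centre of underside. Its +x end has a slot 24 mm wide, open on top, between two black cheeks, with the red plug. Starts flat on the counter at the left, +x within 0.5 rad of world +x. Grasp across the 46 mm width from above
- plug_green: red locking plug in the slot of the green keeper, 21 mm wide, 30 mm tall. Origin: middle of its outer face, 22 mm above the keeper's underside; the face is 1 mm inside the cheek ends when open, 11 mm when locked
- lock_green (a joint): how far the green keeper's plug is in, m: 0 open, 0.010 locked. Heavily damped (1000 N s/m plus 2 N friction), stays where left: with the keeper's slot end held flat against the stop face, the plunger in the slot, it is driven in within 2 to 3 s; with a gap over about 2 mm at the stop it does not go fully in
- plug_blue: red locking plug in the slot of the blue keeper, 21 mm wide, 30 mm tall. Origin: middle of its outer face, 22 mm above the keeper's underside; the face is 1 mm inside the cheek ends when open, 11 mm when locked
- lock_blue (a joint): how far the blue keeper's plug is in, m: 0 open, 0.010 locked. Heavily damped (1000 N s/m plus 2 N friction), stays where left: with the keeper's slot end held flat against the stop face, the plunger in the slot, it is driven in within 2 to 3 s; with a gap over about 2 mm at the stop it does not go fully in
- plug_yellow: red locking plug in the slot of the yellow keeper, 21 mm wide, 30 mm tall. Origin: middle of its outer face, 22 mm above the keeper's underside; the face is 1 mm inside the cheek ends when open, 11 mm when locked
- lock_yellow (a joint): how far the yellow keeper's plug is in, m: 0 open, 0.010 locked. Heavily damped (1000 N s/m plus 2 N friction), stays where left: with the keeper's slot end held flat against the stop face, the plunger in the slot, it is driven in within 2 to 3 s; with a gap over about 2 mm at the stop it does not go fully in
- plug_orange: red locking plug in the slot of the orange keeper, 21 mm wide, 30 mm tall. Origin: middle of its outer face, 22 mm above the keeper's underside; the face is 1 mm inside the cheek ends when open, 11 mm when locked
- lock_orange (a joint): how far the orange keeper's plug is in, m: 0 open, 0.010 locked. Heavily damped (1000 N s/m plus 2 N friction), stays where left: with the keeper's slot end held flat against the stop face, the plunger in the slot, it is driven in within 2 to 3 s; with a gap over about 2 mm at the stop it does not go fully in
- horse_black: bystander, to be left alone: toy horse, black, 110 mm long, 120 mm tall, standing in front of the press
- horse_brown: bystander, to be left alone: toy horse, brown, same size, beyond the press
- game_tin: bystander, to be left alone: green flat tin 75 x 110 x 35 mm
- label_roll: bystander, to be left alone: white paper label roll, 76 mm across, 30 mm tall
- card_pack: bystander, to be left alone: yellow card pack 65 x 95 x 22 mm
Mind the look-alikes: they are no part of the job. Leave any purple look-alike of the keeper_yellow alone.

How it is judged:
By the outcome, as a careful person would: the job done as asked, in the order asked, and still so for the second after the job is handed in, with the robot touching nothing.
Of keeper_green, keeper_blue, keeper_yellow, keeper_orange only 3 to 4 are there at a start; the rules pass over those that are not, and their reading is None.
At some moment in a run one of keeper_green, keeper_blue, keeper_yellow, keeper_orange may be knocked a few centimetres aside while the robot is not near it.
Once in a run the grip may slacken for a moment while it holds something.
It also fails if it takes over 210 s, if anything falls off the work surface, if the arm or the gripper's body presses on something with over 40 N, if the wrist force passes 120 N, or if a joint passes its speed limit or range.

## Working session

There is one attempt and no reset: what is moved stays moved. The work goes in short steps, Python scripts to look and compute and a shell command to move; the robot and the scene stay as the last step left them, time stands still between calls to the robot, and variables do not carry over. Pictures are saved under pics/ and viewed, and the job is handed in when it is done.

```bash
mkdir -p pics; ls
python3 - <<'E'
from bench import *
import cv2
o=get_obs()
for k,v in o.items(): print(k,v)
print(finger_overhang)
for n in("scene","top","wrist"):
    f=grab_frame(n); cv2.imwrite(f"pics/a_{n}.png",f["image"])
    print(n,{k:v for k,v in f.items() if k!="image"})
E
```

```text
pics
clock 0.0
joints [ 1.21088901  0.4777659   0.02232238  1.556507   -0.01150811  1.1092936
 -0.08310395]
qvel [ 6.76969430e-04  1.69023870e-04  1.68930771e-04 -4.21970133e-04
  5.13463865e-05  2.10729067e-03 -4.51008705e-04]
tau [ 5.57537132e-04 -5.96438920e+01  1.60790998e+00 -2.81190044e+01
  1.24860794e-02  9.21176921e-03 -4.13003050e-06]
tcp_pos [ 0.16812091 -0.65341829  0.40372456]
orientation [-0.26462214  2.08940325 -2.08559015]
contact_force [-0.41702874  0.20115427 -0.18482452]
moment [-0.0264356  -0.02097708 -0.03934205]
grip_width 0.08552918686803694
0.1734
scene {'fx': 420.4607138982302, 'fy': 420.4607138982302, 'cx': 283.18488971875047, 'cy': 206.07959736438622, 'distortion': array([-0.02045275,  0.        ,  0.        ,  0.        ,  0.        ]), 'origin': array([0.84955625, 0.36236861, 0.93873537]), 'rotation': array([0.27166047, 0.62993524, 2.29598495])}
top {'fx': 527.6982259554177, 'fy': 527.6982259554177, 'cx': 283.6240145494588, 'cy': 206.7128472693745, 'distortion': array([-0.04588992,  0.        ,  0.        ,  0.        ,  0.        ]), 'origin': array([0.31843608, 0.01557554, 1.48635232]), 'rotation': array([ 0.08674186, -0.0890029 , -1.54589581])}
wrist {'fx': 308.589819832449, 'fy': 308.589819832449, 'cx': 279.62382249563103, 'cy': 209.3226673228749, 'distortion': array([0.02058848, 0.        , 0.        , 0.        , 0.        ]), 'origin': array([ 0.24888622, -0.63281441,  0.37424703]), 'rotation': array([-0.2778464 ,  0.21785358, -1.30622038])}
```

View pics/a_scene.png

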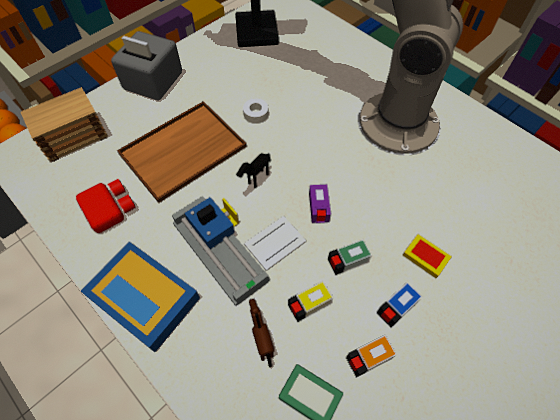

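View pics/a_top.png

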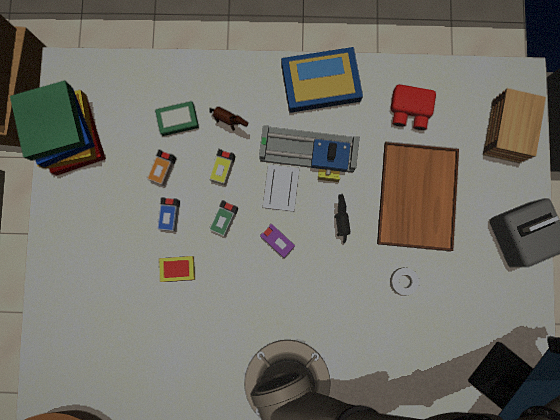

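View pics/a_wrist.png

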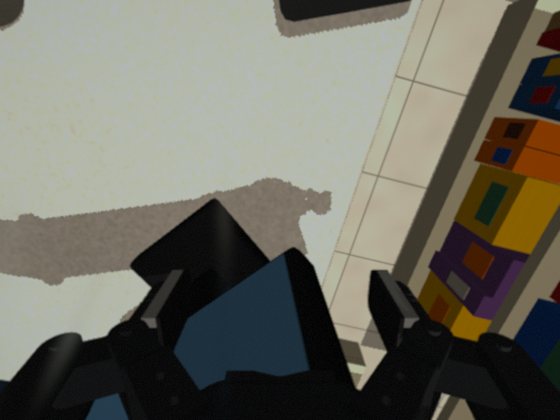

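All four keepers are present, plus the purple decoy: top image keepers at green (224,218), yellow (222,167), orange (160,168), blue (169,215), purple (277,240); press head is near its parked end. I'll write helpers and zoom.

```bash
cat > h.py <<'E'
import numpy as np, cv2
from bench import *
from scipy.spatial.transform import Rotation as R
def K(f): return np.array([[f["fx"],0,f["cx"]],[0,f["fy"],f["cy"]],[0,0,1.]])
def p2w(f,pts,z):
    pts=np.array(pts,float).reshape(-1,1,2)
    u=cv2.undistortPoints(pts,K(f),f["distortion"]).reshape(-1,2)
    d=np.c_[u[:,0],-u[:,1],-np.ones(len(u))]@R.from_rotvec(f["rotation"]).as_matrix().T
    o=f["origin"]; t=(np.broadcast_to(z,len(u))-o[2])/d[:,2]
    return o+d*t[:,None]
def w2p(f,P):
    c=(np.array(P,float).reshape(-1,3)-f["origin"])@R.from_rotvec(f["rotation"]).as_matrix()
    c=c*[1,-1,-1]
    return cv2.projectPoints(c.reshape(-1,1,3),np.zeros(3),np.zeros(3),K(f),f["distortion"])[0].reshape(-1,2)
def crop(f,name,x0,y0,w,h):
    s=min(800/w,600/h); im=cv2.resize(f["image"][y0:y0+h,x0:x0+w],None,fx=s,fy=s,interpolation=cv2.INTER_CUBIC)
    cv2.imwrite(f"pics/{name}.png",im); print(name,"scale",s,"off",x0,y0)
E
python3 - <<'E'
from h import *
f=grab_frame("top")
crop(f,"b_keep",140,130,160,120); crop(f,"b_press",250,110,120,90); crop(f,"b_tray",360,130,160,120)
g=grab_frame("scene"); crop(g,"b_spress",160,180,160,120)
E
```

```text
b_keep scale 5.0 off 140 130
b_press scale 6.666666666666667 off 250 110
b_tray scale 5.0 off 360 130
b_spress scale 5.0 off 160 180
```

View pics/b_keep.png

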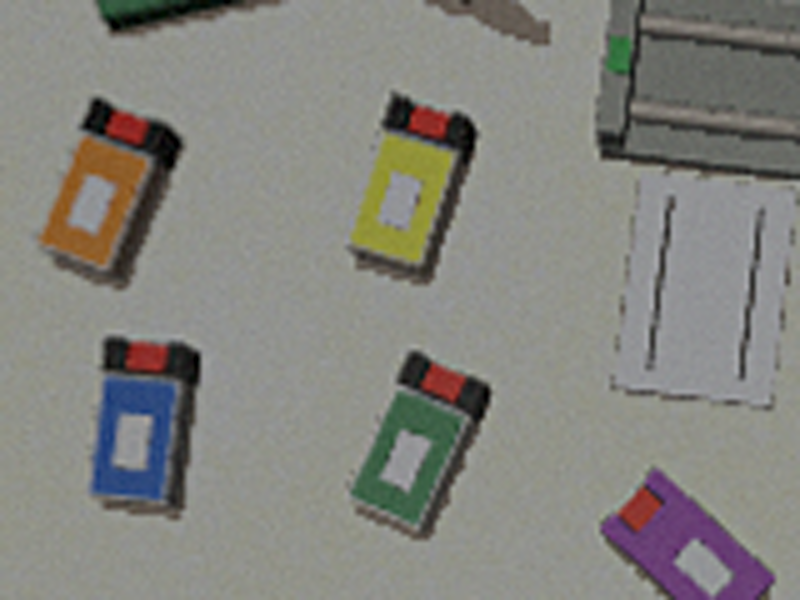

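View pics/b_press.png

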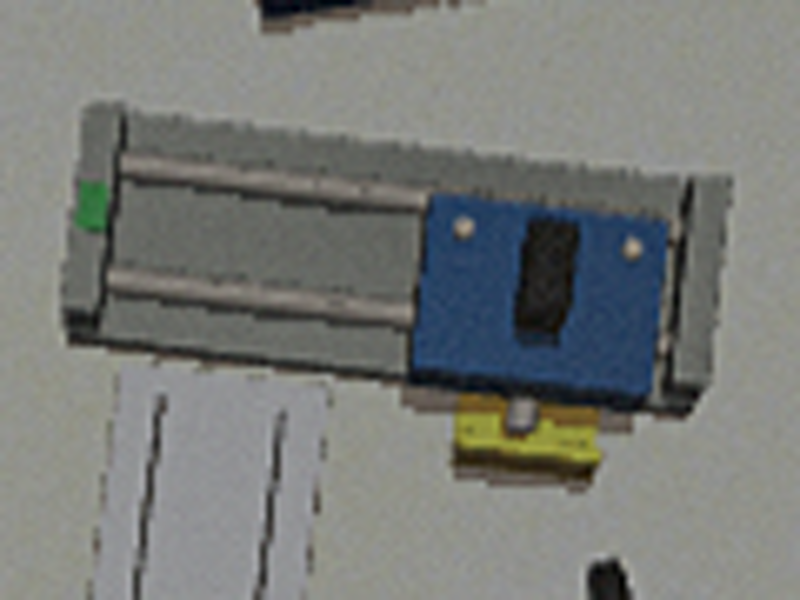

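View pics/b_tray.png

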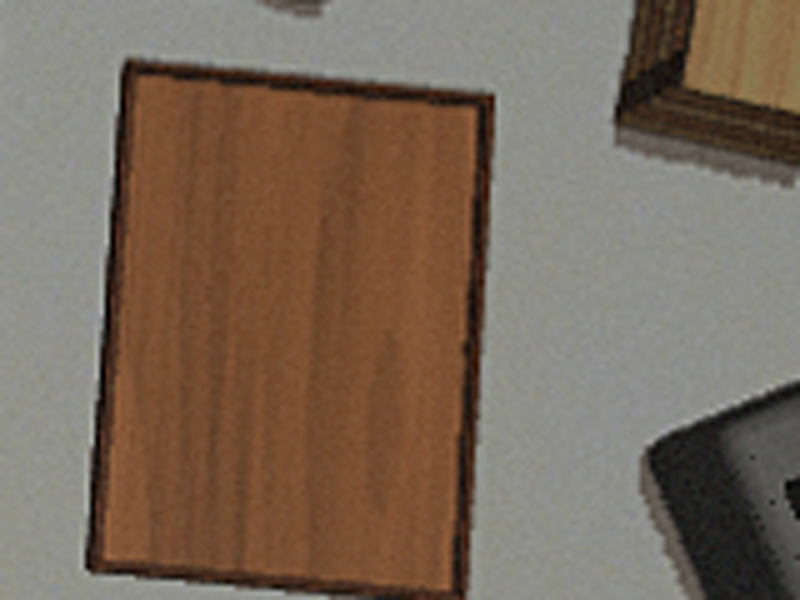

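View pics/b_spress.png

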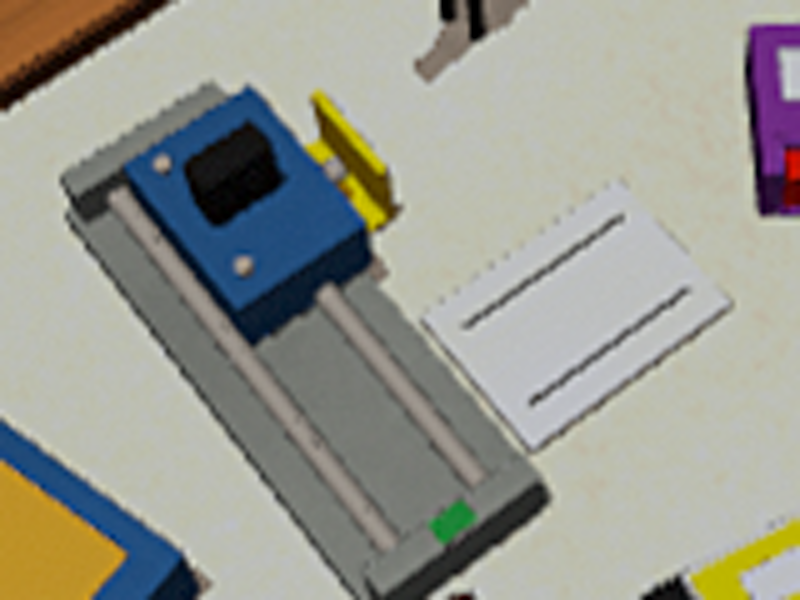

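```bash
cat > fitpress.py <<'E'
from h import *
from scipy.optimize import least_squares
f=grab_frame("top"); g=grab_frame("scene")
A=lambda pts,s,ox,oy: np.array(pts)/s+[ox,oy]-0.5+0.5/s
bed=np.array([[-2,-45,8],[-2,45,8],[-127,45,8],[-127,-45,8]])/1e3
sb=A([[425,320],[532,450],[733,302],[620,182]],5,160,180)
tb=np.r_[A([[330,385],[120,364]],20/3,250,110),A([[612,387],[770,407]],5,140,130)]
head=lambda s:np.array([[75,50,62],[75,-50,62],[0,-50,62],[0,50,62]])/1e3+[0,s-.13,0]
th=A([[430,193],[672,218],[652,397],[412,368]],20/3,250,110)
sh=A([[126,165],[247,87],[368,237],[250,320]],5,160,180)
def W(P,p):
    c,s=np.cos(p[2]),np.sin(p[2]); return P@np.array([[c,-s,0],[s,c,0],[0,0,1]]).T+[p[0],p[1],0]
def res(p,cam="both"):
    r=[]
    if cam!="scene": r+=[w2p(f,W(bed,p))-tb, w2p(f,W(head(p[3]),p))-th]
    if cam!="top": r+=[w2p(g,W(bed,p))-sb, w2p(g,W(head(p[3]),p))-sh]
    return np.array(r).ravel()
for c in("top","scene","both"):
    q=least_squares(res,[.6,.05,0,.02],args=(c,)); print(c,q.x.round(4),np.abs(q.fun).max().round(2)); print(q.fun.reshape(-1,2).round(1).tolist())
# tray
tt=A([[127,62],[493,97],[467,597],[90,571]],5,360,130)
P=p2w(f,tt,.018); print("tray",P.round(4),np.linalg.norm(P-np.roll(P,1,0),axis=1))
c=P.mean(0); d=P[0]-P[3]+P[1]-P[2]; print(c,np.arctan2(d[1],d[0]))
ts=np.array([[118,153],[201,103],[246,147],[158,199]],float)
P=p2w(g,ts,.018); print("tray scene",P.mean(0),P.round(4).tolist())
E
python3 fitpress.py
```

```text
top [ 0.6042  0.019  -0.098   0.0031] 0.38
[[-0.1, 0.3], [-0.0, -0.3], [0.0, 0.2], [0.1, 0.1], [0.2, -0.4], [-0.1, 0.2], [0.0, -0.1], [-0.2, -0.1]]
scene [ 0.6132 -0.0019 -0.4231  0.0416] 31.65
[[-6.1, -6.8], [-16.2, -0.8], [-7.3, 12.3], [2.3, 5.7], [20.9, 26.3], [-13.9, 7.2], [-8.4, -31.6], [27.1, -14.5]]
both [ 0.6096  0.0116 -0.2397  0.0179] 32.49
[[2.0, 0.7], [3.0, -4.3], [-3.1, -5.0], [-3.9, -0.8], [0.8, 0.9], [-0.4, 6.4], [-4.1, 5.5], [-3.4, 0.5], [-4.5, -3.0], [-8.1, 0.5], [-3.6, 5.8], [0.1, 2.1], [20.6, 27.2], [-21.4, 10.8], [-17.7, -32.5], [24.6, -18.3]]
tray [[ 0.6761 -0.269   0.018 ]
 [ 0.6613 -0.4789  0.018 ]
 [ 0.3762 -0.4601  0.018 ]
 [ 0.3862 -0.2486  0.018 ]] [0.29064248 0.21046066 0.28569447 0.21170338]
[ 0.52493546 -0.36415729  0.018     ] -0.06819492009547891
tray scene [ 0.52762563 -0.35304523  0.018     ] [[0.6628, -0.4634, 0.018], [0.38, -0.4517, 0.018], [0.3956, -0.2331, 0.018], [0.6721, -0.264, 0.018]]
```

```bash
sed -i 's/^sh=.*/sh=A([[250,320],[126,165],[247,87],[368,237]],5,160,180)/' fitpress.py; python3 fitpress.py | head -6
cat > keep.py <<'E'
from h import *
from scipy.optimize import least_squares
# silhouette-free: label quad (whole coloured top pack) centroid + direction to red plug
HS={"orange":(5,22),"yellow":(23,34),"green":(50,85),"blue":(100,125),"purple":(130,165)}
def run(cam="top",draw=None,zt=.044):
    f=grab_frame(cam); im=f["image"]; hsv=cv2.cvtColor(im,cv2.COLOR_BGR2HSV)
    return f,im,hsv
if __name__=="__main__":
    f,im,hsv=run()
    for n,(a,b) in HS.items():
        m=cv2.inRange(hsv,(a,90,50),(b,255,255)); m[:, :140]=0; m[:,300:]=0; m[:140]=0; m[255:]=0
        k,l,s,c=cv2.connectedComponentsWithStats(m)
        i=1+np.argmax(s[1:,4]); cnt=cv2.findContours((l==i).astype(np.uint8),0,2)[0][0]
        (cx,cy),wh,ang=cv2.minAreaRect(cnt)
        bx=cv2.boxPoints(((cx,cy),wh,ang)); P=p2w(f,bx,.044); ctr=p2w(f,[[cx,cy]],.044)[0]
        e=[P[1]-P[0],P[2]-P[1]]; L=max(e,key=np.linalg.norm); 
        if L[0]<0:L=-L
        print(n,s[i].tolist(),ctr.round(4),"yaw",np.arctan2(L[1],L[0]).round(3),"dims",[round(float(np.linalg.norm(v)),4) for v in e])
E
python3 keep.py
```

```text
top [ 0.6042  0.019  -0.098   0.0031] 0.38
[[-0.1, 0.3], [-0.0, -0.3], [0.0, 0.2], [0.1, 0.1], [0.2, -0.4], [-0.1, 0.2], [0.0, -0.1], [-0.2, -0.1]]
scene [ 0.6016  0.025  -0.0927  0.0061] 1.77
[[-0.8, -0.2], [0.5, 0.5], [0.3, 0.2], [-0.3, -0.5], [-1.8, -0.3], [-0.4, 1.4], [1.4, 0.4], [1.1, -1.7]]
both [ 0.6026  0.0223 -0.0955  0.0045] 3.21
[[-1.3, 0.8], [-1.2, 0.3], [-1.1, 0.8], [-0.9, 0.6], [-1.5, 0.0], [-1.8, 0.5], [-1.7, 0.3], [-1.9, 0.3], [-1.8, -0.7], [-0.6, 0.1], [-0.7, -0.1], [-1.1, -0.8], [-3.2, -1.4], [-1.6, 0.3], [0.2, -0.6], [-0.3, -2.7]]
orange [148, 157, 21, 26, 241] [0.5763 0.3658 0.044 ] yaw -0.328 dims [0.0643, 0.0389]
yellow [210, 157, 20, 25, 243] [0.5823 0.1947 0.044 ] yaw -0.28 dims [0.0638, 0.0381]
green [211, 209, 21, 25, 161] [0.4376 0.1859 0.044 ] yaw -0.382 dims [0.0615, 0.0365]
blue [159, 206, 16, 24, 242] [0.4448 0.3372 0.044 ] yaw -0.062 dims [0.0642, 0.0383]
purple [260, 224, 35, 31, 392] [0.3884 0.031  0.044 ] yaw 0.848 dims [0.0445, 0.0885]
```

```bash
cat >> h.py <<'E'
PR=np.array([.6030,.0215,-.0965])   # press pose
def pw(x,y,p=None):
    p=PR if p is None else p
    c,s=np.cos(p[2]),np.sin(p[2]); return np.array([p[0]+c*x-s*y,p[1]+s*x+c*y])
def plan(xy,z,jaw=None,gp=True):
    """xy target of grasp point (tool vertical), z = TCP height, jaw = world yaw of jaw axis (mod pi)"""
    o=get_obs(); M=R.from_rotvec(o["orientation"]).as_matrix()
    d=np.array([xy[0],xy[1],z])-o["tcp_pos"]
    if gp: d[:2]-=0.155*M[:2,1]
    s=M.T@d*100
    zj=np.arctan2(M[1,2],M[0,2]); tw=0
    if jaw is not None:
        dy=(jaw-zj+np.pi/2)%np.pi-np.pi/2   # world yaw change
        tw=dy*np.sign(M[2,1])
    print("shift cm",s.round(2).tolist(),"twist",round(float(tw),3),"| jawyaw",round(float(zj),3),"tcp",o["tcp_pos"].round(4),"down",M[:,1].round(3),"xax",M[:,0].round(3),"t",round(o["clock"],2),"j7",round(o["joints"][6],2),"w",round(o["grip_width"],4))
E
python3 - <<'E'
from h import *
print(pw(.04,-.1275)); print(pw(-.045,0))
plan(pw(.04,-.1275),.40,PR[2]+np.pi/2)
E
```

```text
[ 0.63052924 -0.10926082]
[0.55820936 0.02583576]
shift cm [-58.34, 0.47, -41.21] twist 0.348 | jawyaw -1.319 tcp [ 0.1682 -0.6537  0.4047] down [ 0.  0. -1.] xax [-0.968 -0.249 -0.   ] t 0.5 j7 -0.08 w 0.0855
```

```bash
python3 -m jog '[[[-5,0,-3.5],0.03,-1],[[-11,0,-7.5],0.06,-1],[[-17,0,-12],0.1,-1],[[-22,0,-15.5],0.13,-1],[[-27,0,-19],0.16,-1],[[-32,0,-22.5],0.19,-1],[[-37,0,-26],0.22,-1],[[-42,0,-29.5],0.25,-1],[[-47,0,-33],0.28,-1],[[-52,0,-36.5],0.31,-1]]' 60
python3 - <<'E'
from h import *
plan(pw(.04,-.1275),.40,PR[2]+np.pi/2)
f=grab_frame("wrist"); cv2.imwrite("pics/c_w.png",f["image"])
E
```

```text
clock: 1.75
tcp_pos: [0.5742, -0.1781, 0.405]
orientation: [-0.066, -2.191, 2.192]
contact_force: [0.2, -0.3, -0.3]
grip_width: 0.0856
shift cm [-5.2, 0.5, -7.22] twist 0.037 | jawyaw -1.63 tcp [ 0.5742 -0.1781  0.405 ] down [ 0.001 -0.    -1.   ] xax [-0.998  0.06  -0.001] t 1.75 j7 -1.5 w 0.0856
```

View pics/c_w.png

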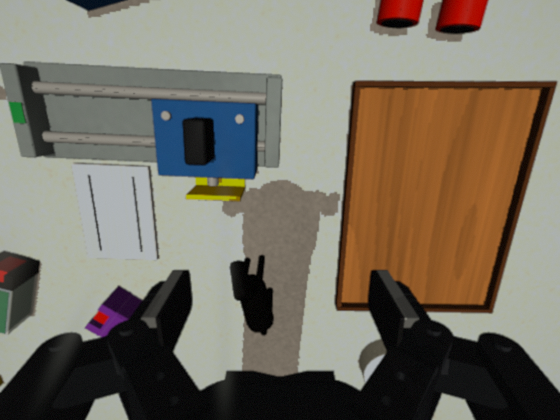

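```bash
cat > zoom.py <<'E'
import sys
from h import *
n,name,x,y,w,h=sys.argv[1:7]
crop(grab_frame(n),name,int(x),int(y),int(w),int(h))
E
python3 - <<'E'
from h import *
f=grab_frame("wrist"); crop(f,"c_w1",0,50,300,225); crop(f,"c_w2",320,70,240,250)
E
```

```text
c_w1 scale 2.6666666666666665 off 0 50
c_w2 scale 2.4 off 320 70
```

View pics/c_w1.png

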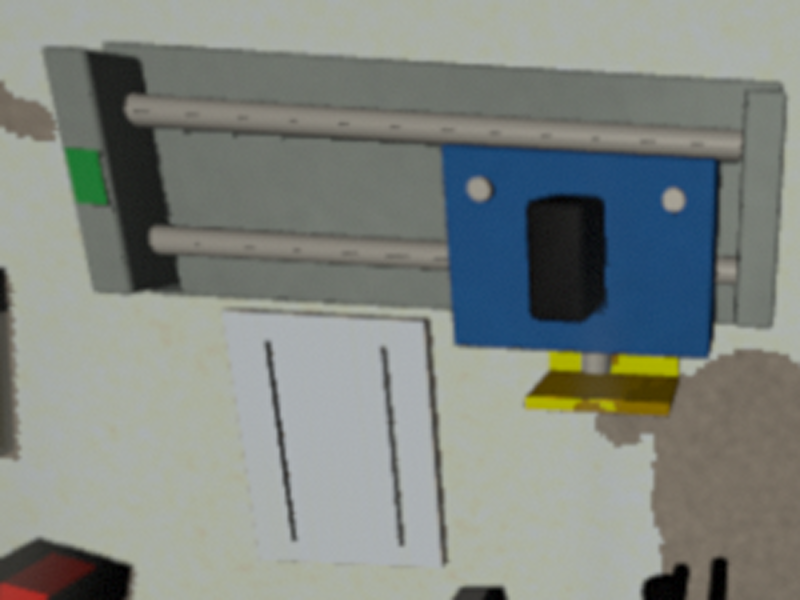

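View pics/c_w2.png

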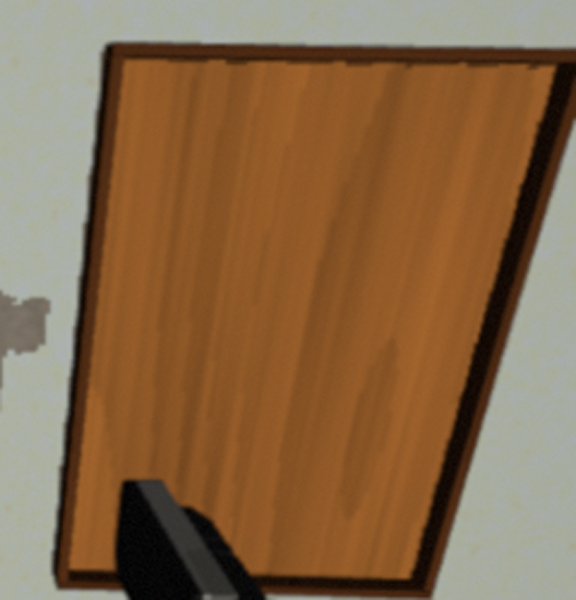

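```bash
cat > fitw.py <<'E'
exec(open("fitpress.py").read().split("for c in(")[0])
w=grab_frame("wrist")
wb=A([[427,318],[228,310],[262,560],[443,565]],8/3,0,50)
wh=A([[444,145],[716,158],[709,356],[456,344]],8/3,0,50)
def rw(p): return np.array([w2p(w,W(bed,p))-wb, w2p(w,W(head(p[3]),p))-wh]).ravel()
q=least_squares(rw,[.6,.02,-.1,.003]); print("wrist",q.x.round(4)); print(q.fun.reshape(-1,2).round(1).tolist())
q=least_squares(lambda p:np.r_[rw(p)*1.3,res(p)],[.6,.02,-.1,.003]); print("all",q.x.round(4)); print(q.fun.reshape(-1,2).round(1).tolist())
tr=np.array([[146,106,18],[146,-106,18],[-146,-106,18],[-146,106,18]])/1e3
tt=A([[127,62],[493,97],[467,597],[90,571]],5,360,130)
tw=A([[110,44],[580,48],[432,595],[58,586]],2.4,320,70)
ts=np.array([[201,103],[118,153],[158,199],[246,147]],float)[[1,1,2,3]]
L=[(f,tt),(w,tw)]
for i in (0,1):
  q=least_squares(lambda p:(w2p(L[i][0],W(tr,p))-L[i][1]).ravel(),[.52,-.36,-.07]);print("tray",q.x.round(4),q.fun.round(1))
E
python3 fitw.py
```

```text
wrist [ 0.5974  0.009  -0.1064  0.0054]
[[0.4, 0.5], [-1.7, -0.5], [0.1, -0.4], [1.3, 0.7], [-1.5, -1.4], [1.3, -0.3], [1.0, 1.2], [-0.8, 0.8]]
all [ 0.598   0.0114 -0.1051  0.0045]
[[-2.3, 0.1], [-5.1, -1.2], [-2.3, -0.8], [-0.7, 0.4], [-4.4, -2.6], [-0.7, -1.3], [-0.8, 0.8], [-3.2, 0.4], [2.5, 2.7], [2.6, 1.8], [2.3, 2.3], [2.4, 2.4], [2.6, 2.0], [2.3, 2.9], [2.2, 2.6], [2.0, 2.3], [-3.2, -4.8], [-2.5, -4.1], [-2.4, -3.6], [-2.4, -4.3], [-4.6, -6.0], [-2.4, -4.2], [-0.6, -4.7], [-1.6, -6.9]]
tray [ 0.525  -0.3642 -0.065 ] [-0.4 -0.5  0.1 -0.9  0.1  1.4  0.1 -0. ]
tray [ 0.5152 -0.37   -0.0633] [-2.   0.5  3.3 -1.1 -1.2  0.2 -0.7  1.8]
```

Run:
```python
from h import *
print(get_obs()["tcp_pos"],np.abs(get_obs()["qvel"]).max(),get_obs()["clock"])
f=grab_frame("wrist"); print(f["origin"]); crop(f,"c_w3",0,50,300,225)
```

```text
[ 0.57301004 -0.17991112  0.40453832] 0.027925511045450564 2.0
[ 0.65623444 -0.18470963  0.37493413]
c_w3 scale 2.6666666666666665 off 0 50
```

View pics/c_w3.png

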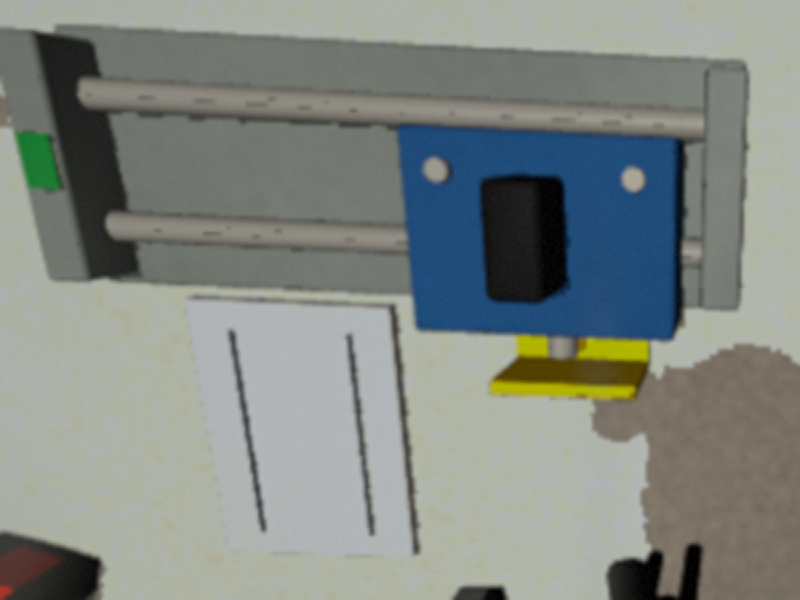

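```bash
sed -i 's/^wb=.*/wb=A([[391,305],[189,297],[228,546],[414,553]],8\/3,0,50)/; s/^wh=.*/wh=A([[398,124],[682,138],[676,339],[415,328]],8\/3,0,50)/' fitw.py; python3 fitw.py
```

```text
wrist [ 0.6043  0.0198 -0.1102  0.0041]
[[0.5, -0.1], [-1.2, -1.1], [0.5, 0.6], [0.3, 0.8], [0.1, -1.0], [-0.6, -0.3], [0.0, 1.1], [0.4, 0.5]]
all [ 0.6039  0.0204 -0.1074  0.0039]
[[0.1, 0.2], [-2.0, -0.8], [0.6, 1.3], [0.3, 1.3], [-0.6, -1.0], [-1.5, -0.6], [-0.4, 1.4], [0.2, 0.9], [-0.6, 0.6], [-0.5, -0.3], [-0.9, 0.1], [-0.8, 0.3], [-0.3, -0.0], [-0.7, 0.9], [-0.8, 0.6], [-1.0, 0.2], [-2.5, -1.0], [-1.8, 0.0], [-1.4, 0.3], [-1.5, -0.7], [-4.2, -2.3], [-2.1, -0.7], [-0.2, -1.4], [-1.1, -3.3]]
tray [ 0.525  -0.3642 -0.065 ] [-0.4 -0.5  0.1 -0.9  0.1  1.4  0.1 -0. ]
tray [ 0.5122 -0.3735 -0.0697] [-1.9  0.6  3.2 -1.1 -1.3 -0.1 -0.6  1.7]
```

```bash
sed -i 's/^PR=.*/PR=np.array([.6041,.0199,-.1025])/' h.py
python3 - <<'E'
from h import *
plan(pw(.04,-.1265),.245,PR[2]+np.pi/2)
E
```

```text
shift cm [-5.42, 15.97, -7.49] twist 0.042 | jawyaw -1.632 tcp [ 0.5723 -0.1813  0.4048] down [-0.    -0.001 -1.   ] xax [-0.998  0.061  0.   ] t 2.2 j7 -1.49 w 0.085
```

```bash
python3 -m jog '[[[-3,2,-4],0.02,-1],[[-5.4,5,-7.5],0.042,-1],[[-5.4,8,-7.5],0.042,-1],[[-5.4,9,-7.5],0.042,-1],[[-5.4,9,-7.5],0.042,-1],[[-5.4,9,-7.5],0.042,-1],[[-5.4,9,-7.5],0.042,-1]]'
python3 - <<'E'
from h import *
plan(pw(.04,-.1265),.245,PR[2]+np.pi/2); f=grab_frame("wrist"); cv2.imwrite("pics/d1.png",f["image"])
print(w2p(f,np.r_[pw(.04,-.1265),.102]))
E
```

```text
clock: 3.08
tcp_pos: [0.6317, -0.1085, 0.3161]
orientation: [-0.112, -2.17, 2.171]
contact_force: [-1.3, 0.4, 0.9]
grip_width: 0.0854
shift cm [0.11, 7.11, 0.16] twist 0.002 | jawyaw -1.672 tcp [ 0.6317 -0.1085  0.3161] down [ 0.002 -0.    -1.   ] xax [-0.995  0.101 -0.002] t 3.08 j7 -1.69 w 0.0854
[[282.07907499 240.60862958]]
```

View pics/d1.png

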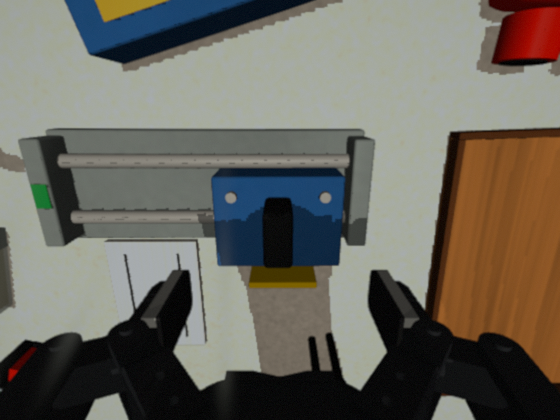

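Press is aligned with the tool; fin at about (278,230), between the fingers as predicted. Descend and pinch.

```bash
python3 -m jog '[[[0.1,2.5,0],0,-1],[[0.1,5,0],0,-1],[[0.1,7,0],0,-1],[[0.1,7,0],0,0.3],[[0.1,7,0],0,0.6],[[0.1,7,0],0,1],[[0.1,7,0],0,1],[[0.1,7,0],0,1],[[0.1,7,0],0,1],[[0.1,7,0],0,1]]' 40
python3 - <<'E'
from h import *
plan(pw(.04,0),.245,PR[2]+np.pi/2)
E
```

```text
clock: 4.38
tcp_pos: [0.6309, -0.1077, 0.2458]
orientation: [-0.111, -2.171, 2.171]
contact_force: [-1.1, 0.6, 6.6]
grip_width: 0.0193
shift cm [-0.03, 0.08, -12.42] twist 0.002 | jawyaw -1.671 tcp [ 0.6309 -0.1077  0.2458] down [ 0.002 -0.    -1.   ] xax [-0.995  0.1   -0.002] t 4.38 j7 -1.71 w 0.0193
```

```bash
python3 -m jog '[[[0,0,-1],0,1],[[0,0,-2.5],0,1],[[0,0,-4],0,1],[[0,0,-5.5],0,1],[[0,0,-7],0,1],[[0,0,-8.5],0,1],[[0,0,-10],0,1],[[0,0,-11.5],0,1],[[0,0,-12.4],0,1],[[0,0,-12.4],0,1]]'; python3 -m jog '[[[0,0,-0.2],0,1],[[0,0,-0.4],0,1],[[0,0,-0.6],0,1],[[0,0,-0.8],0,1],[[0,0,-0.8],0,1],[[0,0,-0.8],0,1]]'
python3 - <<'E'
from h import *
plan(pw(.04,0),.245,PR[2]+np.pi/2)
E
```

```text
clock: 5.62
tcp_pos: [0.6433, 0.0155, 0.2458]
orientation: [-0.11, -2.17, 2.171]
contact_force: [-1.0, -0.8, 6.4]
grip_width: 0.0192
clock: 6.38
tcp_pos: [0.6438, 0.0195, 0.2458]
orientation: [-0.112, -2.163, 2.174]
contact_force: [-4.4, -9.4, 9.1]
grip_width: 0.0194
shift cm [-0.04, 0.08, 0.29] twist -0.001 | jawyaw -1.674 tcp [0.6438 0.0195 0.2458] down [ 0.    -0.005 -1.   ] xax [-0.995  0.103 -0.001] t 6.38 j7 -1.92 w 0.0194
```

```bash
python3 -m jog '[[[0,0,-0.3],0,1],[[0,0,-0.6],0,1],[[0,0,-0.6],0,1],[[0,0,-0.6],0,1]]'
python3 - <<'E'
from h import *
plan(pw(.04,0),.245,PR[2]+np.pi/2)
f=grab_frame("wrist"); cv2.imwrite("pics/d2.png",f["image"])
E
```

```text
clock: 6.88
tcp_pos: [0.6441, 0.0206, 0.2458]
orientation: [-0.115, -2.154, 2.178]
contact_force: [-5.4, -20.3, 12.5]
grip_width: 0.0192
shift cm [-0.04, 0.08, 0.3] twist -0.005 | jawyaw -1.678 tcp [0.6441 0.0206 0.2458] down [-0.002 -0.011 -1.   ] xax [-0.994  0.107  0.   ] t 6.88 j7 -1.93 w 0.0192
```

View pics/d2.png

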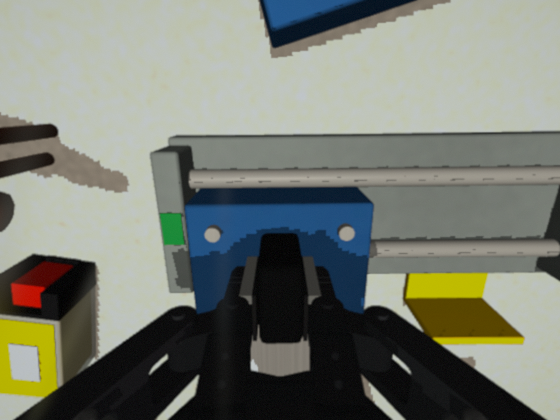

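```bash
python3 -m jog '[[[0,0,0.5],0,1],[[0,0,1.2],0,1],[[0,0,1.2],0,1],[[0,0,1.2],0,1],[[0,0,1.2],0,1]]'
python3 - <<'E'
from h import *
plan(pw(.04,0),.245,PR[2]+np.pi/2)
E
```

```text
clock: 7.55
tcp_pos: [0.6435, 0.0175, 0.2458]
orientation: [-0.111, -2.171, 2.171]
contact_force: [-1.2, -0.5, 7.0]
grip_width: 0.0193
shift cm [-0.03, 0.08, 0.17] twist 0.002 | jawyaw -1.671 tcp [0.6435 0.0175 0.2458] down [ 0.002 -0.    -1.   ] xax [-0.995  0.1   -0.002] t 7.55 j7 -1.91 w 0.0193
```

```bash
sed -i 's/^PR=.*/PR=np.array([.6041,.0217,-.1025])/' h.py; python3 -m jog '[[[0,0,0],0,0.3],[[0,0,0],0,-0.4],[[0,0,0],0,-1],[[0,0,0],0,-1],[[0,-2,0],0,-1],[[0,-6,0],0,-1],[[0,-11,0],0,-1],[[3,-14,0],0,-1],[[6,-14,-4],0,-1],[[9,-14,-8],0,-1]]'
python3 - <<'E'
from h import *
plan((.582,.195),.33,-.28+np.pi/2)
E
```

```text
clock: 8.8
tcp_pos: [0.5608, 0.1068, 0.387]
orientation: [-0.114, -2.172, 2.17]
contact_force: [0.7, 0.9, 0.3]
grip_width: 0.0858
shift cm [-1.15, 5.71, -8.97] twist 0.178 | jawyaw -1.672 tcp [0.5608 0.1068 0.387 ] down [ 0.003  0.001 -1.   ] xax [-0.995  0.102 -0.003] t 8.8 j7 -2.05 w 0.0858
```

```bash
python3 -m jog '[[[0,0,-4],0.1,-1],[[0,0,-4],0.1,-1],[[0,0,-4],0.1,-1],[[0,0,-4],0.1,-1],[[0,0,-4],0.1,-1]]'
python3 - <<'E'
from h import *
f=grab_frame("wrist"); cv2.imwrite("pics/e1.png",f["image"]); 
t=grab_frame("top"); crop(t,"e1t",140,100,240,180)
E
```

```text
clock: 9.43
tcp_pos: [0.5657, 0.1447, 0.3848]
orientation: [-0.214, -2.115, 2.116]
contact_force: [1.2, -1.5, 1.0]
grip_width: 0.085
e1t scale 3.3333333333333335 off 140 100
```

View pics/e1.png

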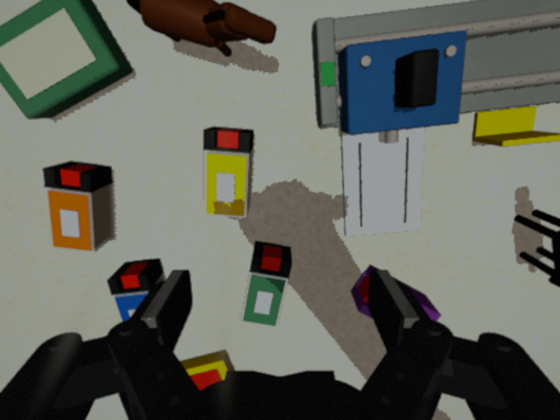

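View pics/e1t.png

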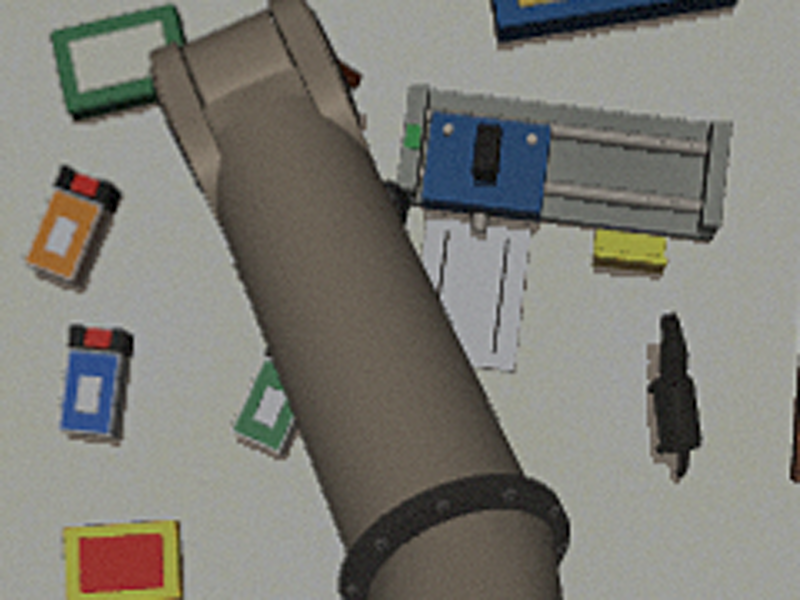

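```bash
cat > kw.py <<'E'
import sys
from h import *
HS={"orange":(5,18),"yellow":(22,34),"green":(50,85),"blue":(100,125)}
def find(cam,n,prior=None,z=.044):
    f=grab_frame(cam); hsv=cv2.cvtColor(f["image"],cv2.COLOR_BGR2HSV)
    a,b=HS[n]; m=cv2.inRange(hsv,(a,90,50),(b,255,255))
    m=cv2.morphologyEx(m,cv2.MORPH_CLOSE,np.ones((3,3)))
    k,l,s,c=cv2.connectedComponentsWithStats(m)
    best=None
    for i in range(1,k):
        if s[i,4]<60: continue
        cnt=cv2.findContours((l==i).astype(np.uint8),0,2)[0][0]
        P=p2w(f,cnt.reshape(-1,2),z)[:,:2]
        (cx,cy),wh,an=cv2.minAreaRect((P*1000).astype(np.float32)); 
        L,Wd=max(wh),min(wh)
        if not(50<L<80 and 30<Wd<48): continue
        bx=cv2.boxPoints(((cx,cy),wh,an)); e=[bx[1]-bx[0],bx[2]-bx[1]]; v=max(e,key=np.linalg.norm)
        if v[0]<0:v=-v
        yaw=np.arctan2(v[1],v[0]); u=np.array([np.cos(yaw),np.sin(yaw)])
        print(cam,n,"pack",(round(cx/1e3,4),round(cy/1e3,4)),"LxW",round(L,1),round(Wd,1),"yaw",round(float(yaw),3),"est keeper centre",(np.array([cx,cy])/1e3+u*.0085).round(4),"px",c[i].round(0))
if __name__=="__main__":
    for n in sys.argv[2:]: find(sys.argv[1],n)
E
python3 kw.py wrist yellow orange green blue; python3 kw.py top blue orange
python3 - <<'E'
from h import *
f=grab_frame("wrist")
# yellow outline: front cheek top corners & back
P=p2w(f,[[204,129],[253,127],[205,215],[246,217]],[.044]*4); print(P.round(4)); print(P.mean(0))
E
```

```text
wrist yellow pack (0.5808, 0.1991) LxW 64.5 40.6 yaw -0.278 est keeper centre [0.5889 0.1968] px [226. 183.]
wrist yellow pack (0.3502, 0.2817) LxW 59.8 45.5 yaw -1.481 est keeper centre [0.351  0.2733] px [209. 364.]
wrist orange pack (0.5755, 0.3714) LxW 64.5 40.6 yaw -0.339 est keeper centre [0.5835 0.3686] px [ 70. 219.]
wrist green pack (0.436, 0.1909) LxW 62.5 38.3 yaw -0.395 est keeper centre [0.4438 0.1876] px [264. 299.]
top blue pack (0.4448, 0.3375) LxW 63.7 38.0 yaw -0.079 est keeper centre [0.4533 0.3368] px [166. 217.]
top orange pack (0.5766, 0.3658) LxW 63.9 38.8 yaw -0.331 est keeper centre [0.5846 0.363 ] px [158. 170.]
[[0.6393 0.2063 0.044 ]
 [0.6317 0.159  0.044 ]
 [0.5531 0.23   0.044 ]
 [0.5421 0.1875 0.044 ]]
[0.59153042 0.19568245 0.044     ]
```

Run:
```python
from h import *
plan((.589,.197),.18,-.28+np.pi/2)
```

```text
shift cm [-1.29, 20.47, -5.48] twist 0.08 | jawyaw -1.771 tcp [0.5655 0.1459 0.3847] down [-0. -0. -1.] xax [-0.98   0.199  0.   ] t 9.88 j7 -2.22 w 0.0854
```

```bash
python3 -m jog '[[[-1.3,3,-5.5],0.08,-1],[[-1.3,8,-5.5],0.08,-1],[[-1.3,12,-5.5],0.08,-1],[[-1.3,14,-5.5],0.08,-1],[[-1.3,14,-5.5],0.08,-1],[[-1.3,14,-5.5],0.08,-1]]'
python3 - <<'E'
from h import *
plan((.589,.197),.18,-.28+np.pi/2)
f=grab_frame("wrist"); cv2.imwrite("pics/e2.png",f["image"])
E
```

```text
clock: 10.62
tcp_pos: [0.59, 0.1975, 0.2464]
orientation: [-0.295, -2.074, 2.071]
contact_force: [0.3, 0.1, 1.0]
grip_width: 0.0855
shift cm [0.14, 6.64, 0.11] twist -0.001 | jawyaw -1.851 tcp [0.59   0.1975 0.2464] down [ 0.003  0.001 -1.   ] xax [-0.961  0.277 -0.002] t 10.62 j7 -2.41 w 0.0855
```

View pics/e2.png

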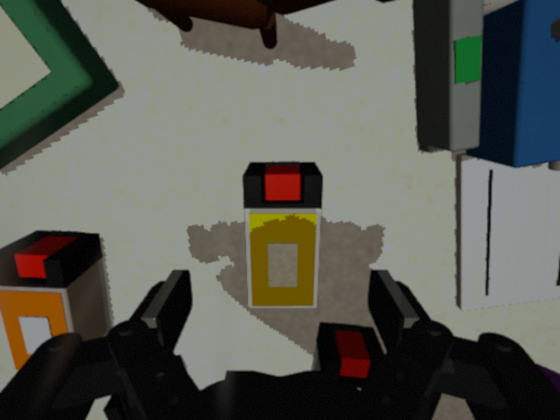

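```bash
python3 -m jog '[[[0.1,3,0.1],0,-1],[[0.1,5.5,0.1],0,-1],[[0.1,6.6,0.1],0,-1],[[0.1,6.6,0.1],0,0.2],[[0.1,6.6,0.1],0,1],[[0.1,6.6,0.1],0,1],[[0.1,6.6,0.1],0,1],[[0.1,6.6,0.1],0,1],[[0.1,4,0.1],0,1],[[0.1,2,0.1],0,1]]' 80
python3 - <<'E'
from h import *
plan(pw(-.075,0),.20,PR[2]+np.pi/2); print(get_obs()["contact_force"])
E
```

```text
clock: 11.92
tcp_pos: [0.5879, 0.1965, 0.2256]
orientation: [-0.292, -2.071, 2.071]
contact_force: [0.8, -0.6, -3.4]
grip_width: 0.0451
shift cm [0.98, 2.56, 17.68] twist -0.178 | jawyaw -1.851 tcp [0.5879 0.1965 0.2256] down [-0. -0. -1.] xax [-0.961  0.277  0.   ] t 11.93 j7 -2.41 w 0.0451
[ 0.81539643 -0.57292106 -3.35490802]
```

```bash
python3 -m jog '[[[0.3,-2,3],-0.03,1],[[0.4,-2,7],-0.07,1],[[0.6,-2,11],-0.12,1],[[0.8,-2,15],-0.16,1],[[1,-2,17.7],-0.178,1],[[1,0,17.7],-0.178,1],[[1,2,17.7],-0.178,1],[[1,2,17.7],-0.178,1],[[1,2,17.7],-0.178,1]]'
python3 - <<'E'
from h import *
plan(pw(-.070,0),.188,PR[2]+np.pi/2)
f=grab_frame("wrist"); cv2.imwrite("pics/e3.png",f["image"])
E
```

```text
clock: 13.05
tcp_pos: [0.5297, 0.0294, 0.2055]
orientation: [-0.112, -2.17, 2.169]
contact_force: [0.2, -1.3, -2.4]
grip_width: 0.0453
shift cm [-0.47, 1.75, 0.01] twist 0.0 | jawyaw -1.673 tcp [0.5297 0.0294 0.2055] down [ 0.001  0.    -1.   ] xax [-0.995  0.102 -0.001] t 13.05 j7 -2.03 w 0.0453
```

View pics/e3.png

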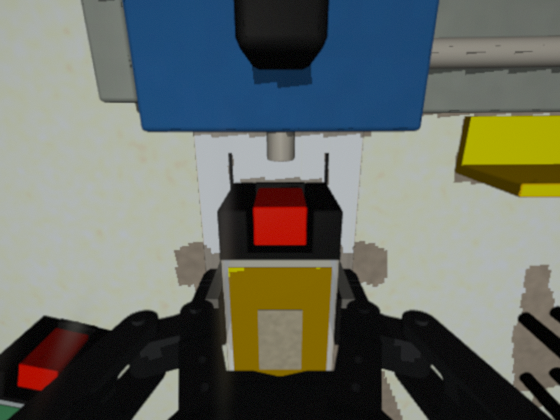

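```bash
python3 -m jog '[[[-0.5,1.0,0],0,1],[[-1,1.7,0],0,1],[[-1.5,1.7,0],0,1],[[-2,1.7,0],0,1],[[-2.4,1.7,0],0,1],[[-2.7,1.7,0],0,1],[[-2.9,1.7,0],0,1],[[-3.0,1.7,0],0,1],[[-3.1,1.7,0],0,1],[[-3.1,1.7,0],0,1]]'
python3 - <<'E'
from h import *
plan(pw(-.045,0),.188,PR[2]+np.pi/2)
print(get_obs()["contact_force"])
E
```

```text
clock: 14.35
tcp_pos: [0.557, 0.0269, 0.188]
orientation: [-0.099, -2.163, 2.167]
contact_force: [-19.6, 1.4, 23.9]
grip_width: 0.045
shift cm [-0.39, -0.0, 0.0] twist 0.001 | jawyaw -1.672 tcp [0.557  0.0269 0.188 ] down [-0.009 -0.001 -1.   ] xax [-0.995  0.101  0.009] t 14.35 j7 -2.02 w 0.045
[-19.59761197   1.43081342  23.94003276]
```

```bash
python3 -m jog '[[[-0.1,-0.1,0],0,1],[[-0.2,-0.1,0],0,1],[[-0.2,-0.1,0],0,1],[[-0.2,-0.1,0],0,1]]'
python3 - <<'E'
from h import *
plan(pw(-.045,0),.188,PR[2]+np.pi/2)
print(get_obs()["contact_force"])
f=grab_frame("wrist"); cv2.imwrite("pics/e4.png",f["image"])
E
```

```text
clock: 14.85
tcp_pos: [0.5583, 0.0267, 0.1881]
orientation: [-0.097, -2.163, 2.166]
contact_force: [-18.0, 1.8, 17.7]
grip_width: 0.0451
shift cm [-0.27, 0.01, -0.0] twist 0.002 | jawyaw -1.672 tcp [0.5583 0.0267 0.1881] down [-0.011 -0.001 -1.   ] xax [-0.995  0.101  0.011] t 14.85 j7 -2.02 w 0.0451
[-17.97574169   1.84110612  17.6819714 ]
```

View pics/e4.png

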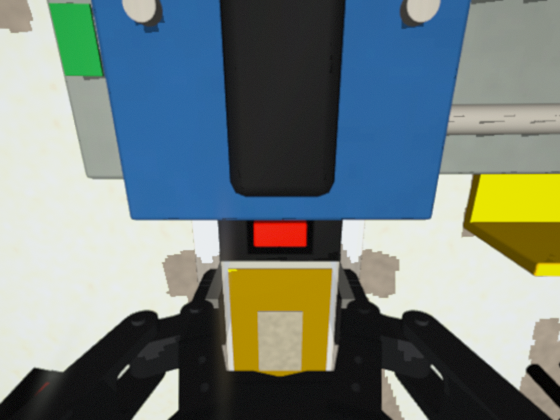

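```bash
python3 -m jog '[[[-0.1,-0.1,0],0,1],[[-0.2,-0.1,0],0,1],[[-0.3,-0.1,0],0,1],[[-0.3,-0.1,0],0,1],[[-0.3,-0.1,0],0,1],[[-0.3,-0.1,0],0,1],[[-0.3,-0.1,0],0,1],[[-0.3,-0.1,0],0,1],[[-0.3,-0.1,0],0,1],[[-0.3,-0.1,0],0,1]]';python3 -m jog '[[[0,0,0],0,1],[[0,0,0],0,1],[[0,0,0],0,1],[[0,0,0],0,1],[[0,0,0],0,1],[[0,0,0],0,1],[[0,0,0],0,1],[[0,0,0],0,1],[[0,0,0],0,1],[[0,0,0],0,1]]'
python3 - <<'E'
from h import *
plan(pw(-.045,0),.188,PR[2]+np.pi/2)
print(get_obs()["contact_force"])
f=grab_frame("wrist"); cv2.imwrite("pics/e5.png",f["image"])
E
```

```text
clock: 16.15
tcp_pos: [0.5592, 0.0267, 0.1882]
orientation: [-0.091, -2.16, 2.165]
contact_force: [-24.8, 3.2, 17.1]
grip_width: 0.0452
clock: 17.4
tcp_pos: [0.5592, 0.0268, 0.1882]
orientation: [-0.091, -2.16, 2.165]
contact_force: [-24.7, 2.4, 17.7]
grip_width: 0.0448
shift cm [-0.27, 0.01, -0.0] twist 0.002 | jawyaw -1.671 tcp [0.5592 0.0268 0.1882] down [-0.017 -0.001 -1.   ] xax [-0.995  0.1    0.016] t 17.4 j7 -2.02 w 0.0448
[-24.66706681   2.42101595  17.65845663]
```

View pics/e5.png

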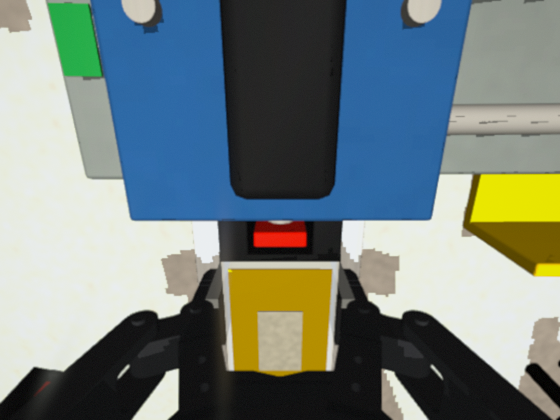

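```bash
python3 -m jog '[[[-0.2,0,0],0,1],[[-0.2,0,0],0,1],[[-0.2,0,0],0,1],[[-0.2,0,0],0,1],[[-0.2,0,0],0,1],[[-0.2,0,0],0,1],[[-0.2,0,0],0,1],[[-0.2,0,0],0,1],[[-0.2,0,0],0,1],[[-0.2,0,0],0,1]]'
python3 - <<'E'
from h import *
plan(pw(-.045,0),.188,PR[2]+np.pi/2)
print(get_obs()["contact_force"])
f=grab_frame("wrist"); crop(f,"e6",180,180,200,150)
E
```

```text
clock: 18.7
tcp_pos: [0.5599, 0.0267, 0.1879]
orientation: [-0.086, -2.157, 2.164]
contact_force: [-29.5, 3.0, 21.8]
grip_width: 0.0455
shift cm [-0.26, -0.01, -0.01] twist 0.003 | jawyaw -1.671 tcp [0.5599 0.0267 0.1879] down [-0.02  -0.002 -1.   ] xax [-0.995  0.1    0.02 ] t 18.7 j7 -2.02 w 0.0455
[-29.52223165   3.0434823   21.84204615]
e6 scale 4.0 off 180 180
```

View pics/e6.png

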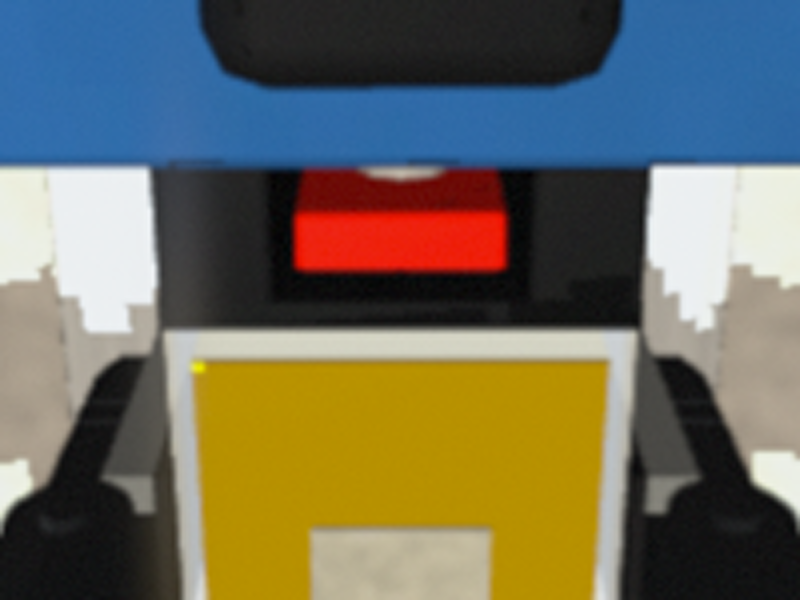

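```bash
python3 -m jog '[[[0.8,0,0],0,1],[[1.6,-0.3,0],0,1],[[2.6,-1,0],0,1],[[3.6,-2.5,0],0,1],[[4,-5,0],0,1],[[4,-7,0],0,1],[[4,-7,0],0,1],[[4,-7,0],0,1],[[4,-7,0],0,1]]'
python3 - <<'E'
from h import *
f=grab_frame("wrist"); cv2.imwrite("pics/e7.png",f["image"])
plan((.52,-.36),.3,None)
E
```

```text
clock: 19.88
tcp_pos: [0.527, 0.0293, 0.2589]
orientation: [-0.109, -2.168, 2.169]
contact_force: [0.7, 0.9, -3.3]
grip_width: 0.045
shift cm [-3.29, -4.1, 38.8] twist 0.0 | jawyaw -1.673 tcp [0.5271 0.0294 0.2589] down [-0.002 -0.    -1.   ] xax [-0.995  0.102  0.001] t 19.93 j7 -2.0 w 0.045
```

View pics/e7.png

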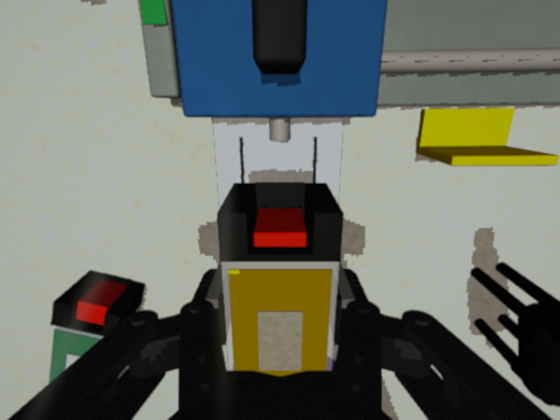

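Run:
```python
from h import *
f=grab_frame("wrist"); crop(f,"e8",200,165,160,120)
```

```text
e8 scale 5.0 off 200 165
```

View pics/e8.png

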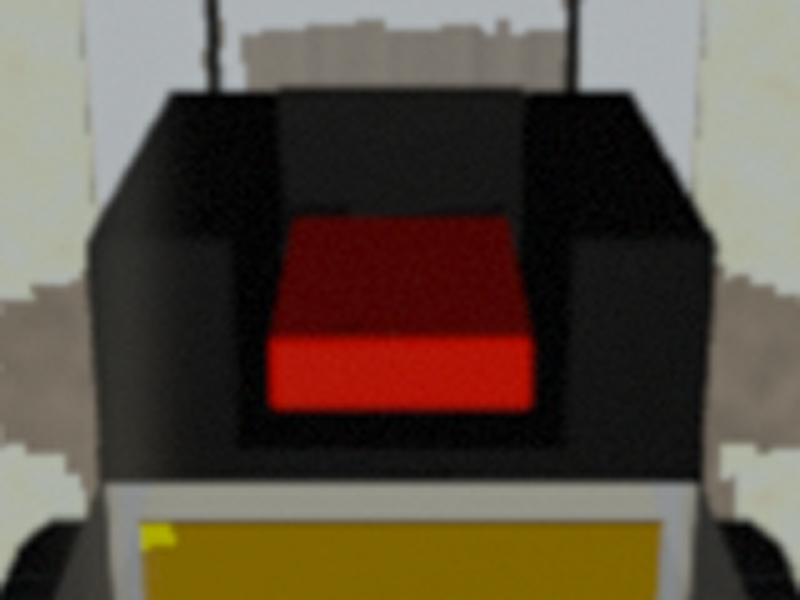

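Run:
```python
from h import *
f=grab_frame("wrist"); zb=get_obs()["tcp_pos"][2]-.18
a=p2w(f,[[280,212.7]],zb+.044)[0]; b=p2w(f,[[280,231.7]],zb+.037)[0]
print(zb,a,b,np.linalg.norm((a-b)[:2]))
```

```text
0.07907410365718093 [0.57261168 0.02462108 0.1230741 ] [0.5621731  0.02567689 0.1160741 ] 0.010491836943126123
```

```bash
cat >> h.py <<'E'
TR=np.array([.525,-.3642,-.066])
def tw(x,y): return pw(x,y,TR)
E
python3 - <<'E'
from h import *
print(tw(.065,-.048),tw(-.065,.048))
plan(tw(.065,-.048),.34,TR[2]+np.pi/2)
E
```

```text
[ 0.58669278 -0.41638238] [ 0.46330722 -0.31201762]
shift cm [-10.47, -8.1, 43.74] twist -0.036 | jawyaw -1.673 tcp [0.5272 0.0294 0.2591] down [-0.001 -0.    -1.   ] xax [-0.995  0.102  0.001] t 20.02 j7 -2.0 w 0.0449
```

```bash
python3 -m jog '[[[0,-4,1],0,1],[[-1,-8,4],0,1],[[-2,-8.1,9],0,1],[[-3,-8.1,14],0,1],[[-4,-8.1,19],-0.01,1],[[-5,-8.1,24],-0.02,1],[[-6.5,-8.1,29],-0.03,1],[[-8,-8.1,34],-0.036,1],[[-9.5,-8.1,39],-0.036,1],[[-10.5,-8.1,43.7],-0.036,1]]'; python3 -m jog '[[[0,0,0],0,1],[[0,0,0],0,1],[[0,0,0],0,1],[[0,0,0],0,1]]'
python3 - <<'E'
from h import *
plan(tw(.065,-.048),.193,TR[2]+np.pi/2)
f=grab_frame("wrist"); cv2.imwrite("pics/f1.png",f["image"])
q=[[140,100,6],[140,-100,6],[-140,-100,6],[-140,100,6],[146,106,18],[146,-106,18],[-146,-106,18],[-146,106,18]]
print([w2p(f,np.r_[tw(a/1e3,b/1e3),c/1e3]).round(0).tolist()[0] for a,b,c in q])
E
```

```text
clock: 21.28
tcp_pos: [0.5874, -0.4176, 0.3397]
orientation: [-0.072, -2.188, 2.187]
contact_force: [0.7, 0.3, -3.8]
grip_width: 0.0454
clock: 21.78
tcp_pos: [0.5877, -0.4147, 0.3408]
orientation: [-0.071, -2.189, 2.188]
contact_force: [0.2, 0.8, -2.5]
grip_width: 0.0449
shift cm [0.09, 14.78, 0.19] twist 0.002 | jawyaw -1.635 tcp [ 0.5877 -0.4147  0.3408] down [ 0.  0. -1.] xax [-0.998  0.064 -0.   ] t 21.77 j7 -1.18 w 0.0449
[[124.0, 114.0], [337.0, 114.0], [323.0, 352.0], [161.0, 352.0], [110.0, 107.0], [346.0, 108.0], [329.0, 363.0], [152.0, 364.0]]
```

View pics/f1.png

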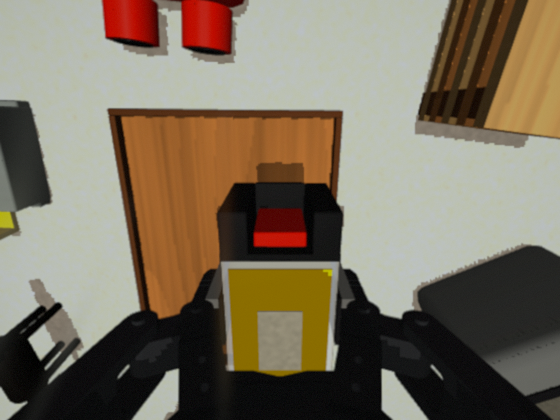

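```bash
sed -i 's/^TR=.*/TR=np.array([.525,-.3625,-.066])/' h.py; python3 -m jog '[[[0.1,5,0],0,1],[[0.1,10,0],0,1],[[0.1,13,0],0,1],[[0.1,14.4,0],0,1],[[0.1,15,0],0,1],[[0.1,15.3,0],0,1],[[0.1,15.4,0],0,1],[[0.1,15.4,0],0,1],[[0.1,15.4,0],0,1]]'
python3 - <<'E'
from h import *
plan(tw(.065,-.048),.186,TR[2]+np.pi/2); print(get_obs()["contact_force"])
E
```

```text
clock: 22.95
tcp_pos: [0.5864, -0.416, 0.1873]
orientation: [-0.073, -2.188, 2.189]
contact_force: [0.1, -0.5, -3.6]
grip_width: 0.045
shift cm [-0.01, 0.13, -0.14] twist -0.0 | jawyaw -1.637 tcp [ 0.5864 -0.416   0.1873] down [ 0.001 -0.    -1.   ] xax [-0.998  0.066 -0.001] t 22.95 j7 -1.2 w 0.045
[ 0.06713187 -0.48056489 -3.57566924]
```

```bash
python3 -m jog '[[[0,0.1,0],0,1],[[0,0.15,0],0,1],[[0,0.15,0],0,-0.1],[[0,0.15,0],0,-0.25],[[0,0.15,0],0,-0.36],[[0,0.15,0],0,-0.36],[[0,-3,0],0,-0.36],[[0,-8,0],0,-0.36],[[0,-13,0],0,-0.5],[[0,-17,0],0,-1]]'; python3 -m jog '[[[0,-2,0],0,-1],[[0,-2,0],0,-1],[[0,-2,0],0,-1]]';python3 - <<'E'
from h import *
plan((.4438,.1876),.34,-.395+np.pi/2)
f=grab_frame("wrist"); cv2.imwrite("pics/f2.png",f["image"])
E
python3 kw.py top blue orange green
```

```text
clock: 24.2
tcp_pos: [0.5864, -0.416, 0.3592]
orientation: [-0.074, -2.188, 2.19]
contact_force: [0.2, -0.3, -1.1]
grip_width: 0.0798
clock: 24.58
tcp_pos: [0.5858, -0.4156, 0.3743]
orientation: [-0.069, -2.188, 2.185]
contact_force: [0.1, -0.0, -1.3]
grip_width: 0.0854
shift cm [18.09, 3.58, -59.22] twist 0.329 | jawyaw -1.637 tcp [ 0.5858 -0.4156  0.3743] down [-0.003  0.002 -1.   ] xax [-0.998  0.066  0.003] t 24.57 j7 -1.17 w 0.0854
top blue pack (0.4447, 0.3373) LxW 63.8 38.0 yaw -0.084 est keeper centre [0.4532 0.3366] px [166. 217.]
top orange pack (0.5892, 0.3194) LxW 63.9 39.2 yaw -0.274 est keeper centre [0.5974 0.3171] px [175. 165.]
top green pack (0.4373, 0.1864) LxW 60.3 36.3 yaw -0.399 est keeper centre [0.4451 0.1831] px [221. 221.]
```

View pics/f2.png

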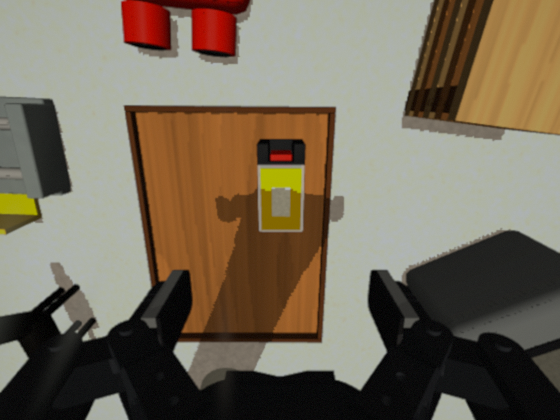

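```bash
python3 -m jog '[[[1,0,-4],0.02,-1],[[3,0,-10],0.05,-1],[[5,0,-16],0.09,-1],[[7,0,-22],0.12,-1],[[9,0,-28],0.15,-1],[[10.5,0,-34],0.19,-1],[[12,0,-40],0.22,-1],[[13.5,0,-45],0.25,-1],[[15,0,-50],0.28,-1],[[16.5,1,-55],0.31,-1]]'; python3 -m jog '[[[1.6,2,-4.2],0.02,-1],[[1.6,4,-4.2],0.02,-1],[[1.6,4,-4.2],0.02,-1],[[1.6,4,-4.2],0.02,-1],[[1.6,4,-4.2],0.02,-1]]'; python3 kw.py wrist green
python3 - <<'E'
from h import *
plan((.445,.1865),.18,-.395+np.pi/2)
f=grab_frame("wrist"); cv2.imwrite("pics/g1.png",f["image"])
E
```

```text
clock: 26.02
tcp_pos: [0.4577, 0.1455, 0.367]
orientation: [-0.386, -2.016, 2.015]
contact_force: [0.9, -0.1, -0.4]
grip_width: 0.0853
clock: 26.65
tcp_pos: [0.459, 0.1882, 0.3275]
orientation: [-0.405, -2.004, 2.003]
contact_force: [0.1, 0.2, 0.7]
grip_width: 0.0854
wrist green pack (0.4364, 0.1908) LxW 62.3 38.6 yaw -0.398 est keeper centre [0.4443 0.1875] px [287. 227.]
shift cm [1.26, 14.75, 0.73] twist -0.003 | jawyaw -1.968 tcp [0.459  0.1883 0.3275] down [ 0.001  0.    -1.   ] xax [-0.922  0.387 -0.001] t 26.7 j7 -2.63 w 0.0854
```

View pics/g1.png

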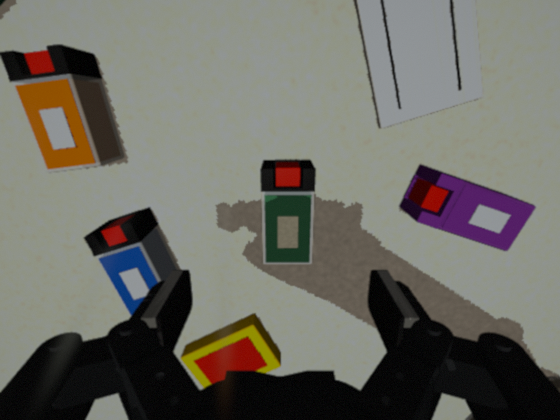

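```bash
python3 -m jog '[[[1.2,4,0.7],0,-1],[[1.2,8,0.7],0,-1],[[1.2,11.5,0.7],0,-1],[[1.2,14,0.7],0,-1],[[1.2,14.7,0.7],0,-1],[[1.2,14.7,0.7],0,-0.3],[[1.2,14.7,0.7],0,0.4],[[1.2,14.7,0.7],0,1],[[1.2,14.7,0.7],0,1],[[1.2,14.7,0.7],0,1]]' 80
python3 - <<'E'
from h import *
plan(pw(-.074,0),.21,PR[2]+np.pi/2); print(get_obs()["contact_force"])
E
```

```text
clock: 28.0
tcp_pos: [0.4454, 0.1871, 0.1811]
orientation: [-0.405, -2.006, 2.003]
contact_force: [-0.6, -0.7, 5.9]
grip_width: 0.0451
shift cm [-13.92, -2.89, 11.3] twist -0.294 | jawyaw -1.967 tcp [0.4454 0.1871 0.1811] down [ 0.002  0.001 -1.   ] xax [-0.922  0.386 -0.002] t 28.0 j7 -2.78 w 0.0451
[-0.57783781 -0.65988452  5.86151951]
```

```bash
python3 -m jog '[[[0,-3,0],0,1],[[-1,-6,0],0,1],[[-4,-6.5,3],-0.08,1],[[-7,-6.5,6],-0.16,1],[[-10,-6.5,8.5],-0.22,1],[[-13,-6.5,10.5],-0.27,1],[[-13.9,-5,11.3],-0.294,1],[[-13.9,-2.7,11.3],-0.294,1],[[-13.9,-2.7,11.3],-0.294,1],[[-13.9,-2.7,11.3],-0.294,1]]'
python3 - <<'E'
from h import *
plan(pw(-.045,0),.188,PR[2]+np.pi/2); print(get_obs()["contact_force"])
f=grab_frame("wrist"); cv2.imwrite("pics/g2.png",f["image"])
E
```

```text
clock: 29.25
tcp_pos: [0.5292, 0.0298, 0.207]
orientation: [-0.109, -2.17, 2.169]
contact_force: [-0.3, 0.1, -3.1]
grip_width: 0.0451
shift cm [-3.03, 1.9, 0.05] twist 0.002 | jawyaw -1.672 tcp [0.5292 0.0298 0.207 ] down [-0.  0. -1.] xax [-0.995  0.101  0.   ] t 29.25 j7 -2.13 w 0.0451
[-0.31146153  0.13425137 -3.09083712]
```

View pics/g2.png

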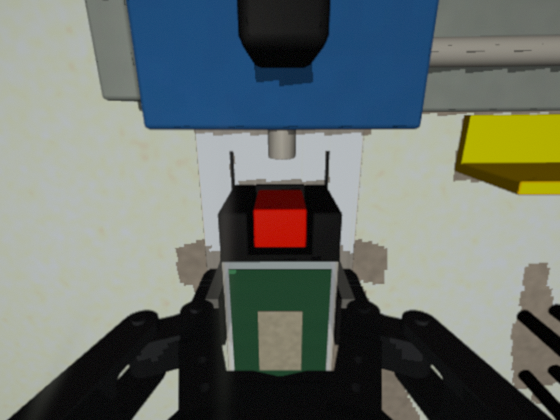

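```bash
python3 -m jog '[[[-0.6,0.8,0],0,1],[[-1.2,1.5,0],0,1],[[-1.8,1.6,0],0,1],[[-2.4,1.6,0],0,1],[[-2.8,1.6,0],0,1],[[-3.1,1.6,0],0,1],[[-3.4,1.6,0],0,1],[[-3.6,1.6,0],0,1],[[-3.8,1.6,0],0,1],[[-3.9,1.6,0],0,1]]'; python3 -m jog '[[[0,0,0],0,1],[[0,0,0],0,1],[[0,0,0],0,1],[[0,0,0],0,1],[[0,0,0],0,1],[[0,0,0],0,1],[[0,0,0],0,1],[[0,0,0],0,1],[[0,0,0],0,1],[[0,0,0],0,1]]'; python3 -m jog '[[[0,0,0],0,1],[[0,0,0],0,1],[[0,0,0],0,1],[[0,0,0],0,1],[[0,0,0],0,1],[[0,0,0],0,1],[[0,0,0],0,1],[[0,0,0],0,1],[[0,0,0],0,1],[[0,0,0],0,1]]'; python3 -m jog '[[[0,0,0],0,1],[[0,0,0],0,1],[[0,0,0],0,1],[[0,0,0],0,1],[[0,0,0],0,1],[[0,0,0],0,1],[[0,0,0],0,1],[[0,0,0],0,1],[[0,0,0],0,1],[[0,0,0],0,1]]'
python3 - <<'E'
from h import *
plan(pw(-.045,0),.188,PR[2]+np.pi/2); print(get_obs()["contact_force"])
f=grab_frame("wrist"); cv2.imwrite("pics/g3.png",f["image"])
E
```

```text
clock: 30.55
tcp_pos: [0.561, 0.0263, 0.1892]
orientation: [-0.087, -2.157, 2.164]
contact_force: [-29.3, 3.4, 13.6]
grip_width: 0.0448
clock: 31.8
tcp_pos: [0.5609, 0.0263, 0.1891]
orientation: [-0.087, -2.157, 2.165]
contact_force: [-30.0, 1.6, 18.9]
grip_width: 0.0451
clock: 33.05
tcp_pos: [0.5609, 0.0263, 0.1891]
orientation: [-0.087, -2.157, 2.165]
contact_force: [-30.5, 3.0, 19.5]
grip_width: 0.0451
clock: 34.3
tcp_pos: [0.5609, 0.0263, 0.1892]
orientation: [-0.087, -2.157, 2.165]
contact_force: [-29.9, 3.2, 18.9]
grip_width: 0.0451
shift cm [-0.14, 0.11, -0.06] twist 0.003 | jawyaw -1.671 tcp [0.5609 0.0263 0.1892] down [-0.02  -0.003 -1.   ] xax [-0.995  0.1    0.019] t 34.3 j7 -2.11 w 0.0451
[-29.91247517   3.2346213   18.8904549 ]
```

View pics/g3.png

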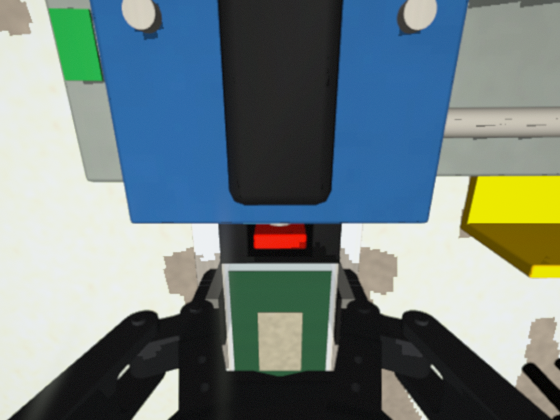

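```bash
python3 -m jog '[[[0.8,0,0],0,1],[[1.6,-0.3,0],0,1],[[2.6,-1,0],0,1],[[3.6,-2.5,0],0,1],[[4,-5,0],0,1],[[4,-7,0],0,1],[[4,-7,0],0,1],[[4,-7,0],0,1],[[4,-7,0],0,1]]'
python3 - <<'E'
from h import *
f=grab_frame("wrist"); crop(f,"g4",200,165,160,120)
plan(tw(.065,.048),.34,TR[2]+np.pi/2)
E
```

```text
clock: 35.48
tcp_pos: [0.528, 0.029, 0.26]
orientation: [-0.109, -2.168, 2.169]
contact_force: [-0.0, -0.5, -2.0]
grip_width: 0.0449
g4 scale 5.0 off 200 165
shift cm [-10.02, -8.01, 33.95] twist -0.036 | jawyaw -1.673 tcp [0.5281 0.029  0.2599] down [-0.001 -0.    -1.   ] xax [-0.995  0.102  0.001] t 35.52 j7 -2.08 w 0.0454
```

View pics/g4.png

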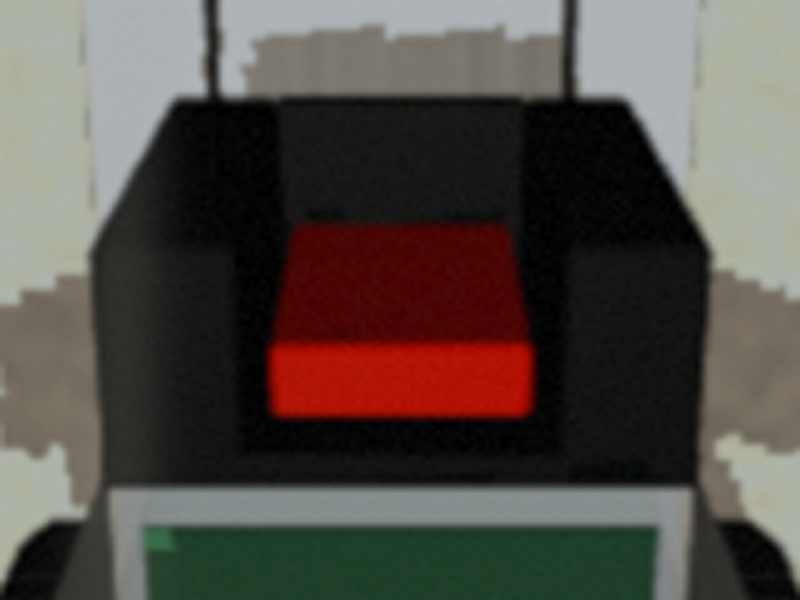

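```bash
python3 -m jog '[[[0,-4,1],0,1],[[-1,-8,4],0,1],[[-2,-8,9],0,1],[[-3,-8,14],-0.01,1],[[-5,-8,19],-0.02,1],[[-7,-8,24],-0.03,1],[[-8.5,-8,29],-0.036,1],[[-10,-8,34],-0.036,1],[[-10,-8,34],-0.036,1],[[-10,-8,34],-0.036,1]]'; python3 -m jog '[[[0,0,0],0,1],[[0,0,0],0,1]]'
python3 - <<'E'
from h import *
plan(tw(.065,.048),.1875,TR[2]+np.pi/2)
f=grab_frame("wrist"); cv2.imwrite("pics/g5.png",f["image"])
E
```

```text
clock: 36.78
tcp_pos: [0.5931, -0.3188, 0.3396]
orientation: [-0.071, -2.189, 2.185]
contact_force: [0.2, 0.0, -2.7]
grip_width: 0.0454
clock: 37.02
tcp_pos: [0.5935, -0.318, 0.3408]
orientation: [-0.07, -2.189, 2.188]
contact_force: [0.5, 0.1, -2.7]
grip_width: 0.0451
shift cm [0.04, 15.33, 0.11] twist 0.002 | jawyaw -1.635 tcp [ 0.5935 -0.318   0.3408] down [ 0.  0. -1.] xax [-0.998  0.064  0.   ] t 37.02 j7 -1.39 w 0.0451
```

View pics/g5.png

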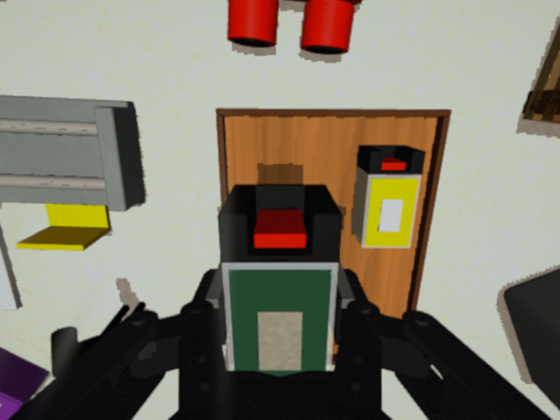

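```bash
python3 -m jog '[[[0,5,0.1],0,1],[[0,10,0.1],0,1],[[0,13,0.1],0,1],[[0,14.4,0.1],0,1],[[0,15,0.1],0,1],[[0,15.3,0.1],0,1],[[0,15.45,0.1],0,1],[[0,15.5,0.1],0,1],[[0,15.5,0.1],0,1]]'
python3 - <<'E'
from h import *
plan(tw(.065,.048),.186,TR[2]+np.pi/2); print(get_obs()["contact_force"])
E
```

```text
clock: 38.2
tcp_pos: [0.5938, -0.3205, 0.1874]
orientation: [-0.075, -2.188, 2.19]
contact_force: [-1.1, 0.7, 5.1]
grip_width: 0.0449
shift cm [0.11, 0.14, -0.17] twist -0.0 | jawyaw -1.637 tcp [ 0.5938 -0.3205  0.1874] down [ 0.002 -0.001 -1.   ] xax [-0.998  0.066 -0.002] t 38.2 j7 -1.44 w 0.0449
[-1.05103833  0.74188209  5.1085602 ]
```

```bash
python3 -m jog '[[[0,0.05,0],0,1],[[0,0.05,0],0,-0.1],[[0,0.05,0],0,-0.25],[[0,0.05,0],0,-0.36],[[0,0.05,0],0,-0.36],[[0,-3,0],0,-0.36],[[0,-8,0],0,-0.36],[[0,-13,0],0,-0.5],[[0,-17,0],0,-1],[[0,-18,0],0,-1]]'; python3 -m jog '[[[0,0,0],0,-1],[[0,0,0],0,-1]]';python3 kw.py top blue orange
python3 - <<'E'
from h import *
plan((.598,.317),.34,-.274+np.pi/2)
f=grab_frame("wrist"); cv2.imwrite("pics/g6.png",f["image"])
E
```

```text
clock: 39.45
tcp_pos: [0.5939, -0.3205, 0.3692]
orientation: [-0.078, -2.188, 2.192]
contact_force: [0.2, -0.4, -0.4]
grip_width: 0.0853
clock: 39.7
tcp_pos: [0.5926, -0.3202, 0.3637]
orientation: [-0.069, -2.188, 2.185]
contact_force: [-0.1, 0.9, -0.6]
grip_width: 0.0854
top blue pack (0.4447, 0.3373) LxW 63.8 38.0 yaw -0.084 est keeper centre [0.4532 0.3366] px [166. 217.]
top orange pack (0.5882, 0.316) LxW 63.9 46.3 yaw -0.271 est keeper centre [0.5964 0.3137] px [175. 165.]
shift cm [3.64, 2.46, -63.6] twist 0.208 | jawyaw -1.637 tcp [ 0.5927 -0.3202  0.3638] down [-0.003  0.001 -1.   ] xax [-0.998  0.066  0.003] t 39.8 j7 -1.38 w 0.0853
```

View pics/g6.png

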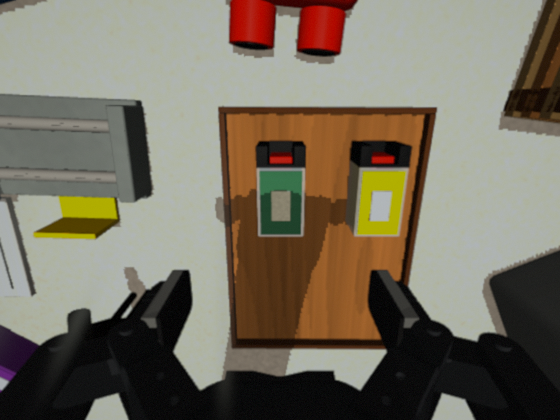

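Green and yellow lie upright in the tray. Now orange.

```bash
python3 -m jog '[[[0.5,0,-4],0.01,-1],[[1,0,-10],0.03,-1],[[1.3,0,-16],0.05,-1],[[1.6,0,-22],0.07,-1],[[2,0,-28],0.09,-1],[[2.3,0,-34],0.11,-1],[[2.6,0,-40],0.13,-1],[[2.9,0,-46],0.15,-1],[[3.2,0,-52],0.17,-1],[[3.5,1,-58],0.19,-1]]'; python3 -m jog '[[[0.1,1,-4],0.018,-1],[[0.1,3,-5.6],0.018,-1],[[0.1,4,-5.6],0.018,-1],[[0.1,4,-5.6],0.018,-1],[[0.1,4,-5.6],0.018,-1]]'; python3 kw.py wrist orange
python3 - <<'E'
from h import *
plan((.597,.317),.18,-.274+np.pi/2)
f=grab_frame("wrist"); cv2.imwrite("pics/o1.png",f["image"])
E
```

```text
clock: 41.1
tcp_pos: [0.5967, 0.2626, 0.3557]
orientation: [-0.27, -2.085, 2.084]
contact_force: [1.3, 0.2, -0.1]
grip_width: 0.0852
clock: 41.72
tcp_pos: [0.6105, 0.3132, 0.3162]
orientation: [-0.29, -2.073, 2.074]
contact_force: [-0.0, -0.4, -0.2]
grip_width: 0.0854
wrist orange pack (0.5878, 0.3239) LxW 64.8 40.0 yaw -0.261 est keeper centre [0.596  0.3217] px [275. 235.]
shift cm [1.42, 13.65, 0.04] twist -0.002 | jawyaw -1.847 tcp [0.6105 0.3136 0.3165] down [ 0.001 -0.    -1.   ] xax [-0.962  0.273 -0.001] t 41.77 j7 -2.62 w 0.0854
```

View pics/o1.png

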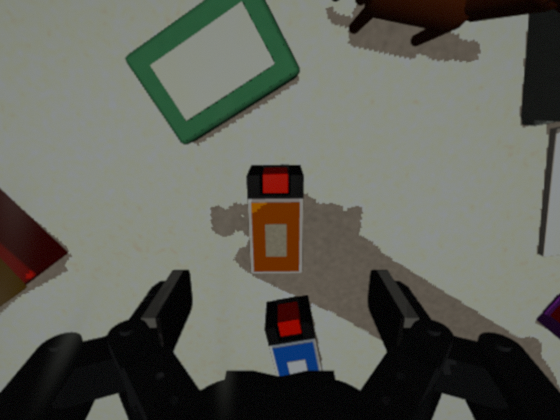

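```bash
python3 -m jog '[[[1.4,4,-0.4],-0.01,-1],[[1.4,8,-0.4],-0.01,-1],[[1.4,11,-0.4],-0.01,-1],[[1.4,13,-0.4],-0.01,-1],[[1.4,13.6,-0.4],-0.01,-1],[[1.4,13.6,-0.4],-0.01,-0.3],[[1.4,13.6,-0.4],-0.01,0.4],[[1.4,13.6,-0.4],-0.01,1],[[1.4,13.6,-0.4],-0.01,1],[[1.4,13.6,-0.4],-0.01,1]]' 80
python3 - <<'E'
from h import *
plan(pw(-.074,0),.25,PR[2]+np.pi/2); print(get_obs()["contact_force"])
E
```

```text
clock: 43.08
tcp_pos: [0.5981, 0.3232, 0.1813]
orientation: [-0.279, -2.083, 2.08]
contact_force: [-0.1, -0.8, 6.3]
grip_width: 0.0453
shift cm [-1.14, -6.92, 30.15] twist -0.162 | jawyaw -1.835 tcp [0.5981 0.3232 0.1813] down [ 0.002  0.001 -1.   ] xax [-0.965  0.261 -0.002] t 43.08 j7 -2.69 w 0.0453
[-0.07189406 -0.75270303  6.32501059]
```

```bash
python3 -m jog '[[[0,-3,0],0,1],[[0.5,-7,2],0,1],[[0.3,-7,8],-0.03,1],[[0,-7,13],-0.06,1],[[-0.3,-7,18],-0.09,1],[[-0.6,-7,23],-0.12,1],[[-0.9,-7,28],-0.15,1],[[-1.1,-5.5,30.1],-0.162,1],[[-1.1,-2.7,30.1],-0.162,1],[[-1.1,-2.7,30.1],-0.162,1]]'; python3 -m jog '[[[0,0,0],0,1],[[0,0,0],0,1]]'
python3 - <<'E'
from h import *
plan(pw(-.045,0),.188,PR[2]+np.pi/2); print(get_obs()["contact_force"])
f=grab_frame("wrist"); cv2.imwrite("pics/o2.png",f["image"])
E
```

```text
clock: 44.32
tcp_pos: [0.5284, 0.0296, 0.2049]
orientation: [-0.106, -2.167, 2.167]
contact_force: [-1.0, 0.4, -1.4]
grip_width: 0.045
clock: 44.58
tcp_pos: [0.53, 0.0301, 0.2076]
orientation: [-0.112, -2.171, 2.17]
contact_force: [1.2, -0.7, -1.4]
grip_width: 0.0451
shift cm [-2.93, 1.96, 0.1] twist 0.001 | jawyaw -1.672 tcp [0.53   0.0301 0.2076] down [ 0.002  0.    -1.   ] xax [-0.995  0.101 -0.002] t 44.58 j7 -2.17 w 0.0451
[ 1.1614366  -0.70018139 -1.4119649 ]
```

View pics/o2.png

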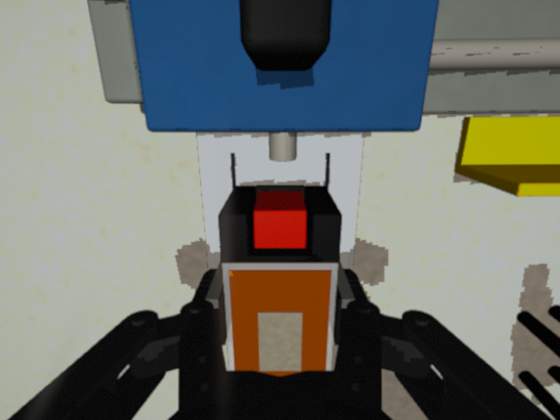

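```bash
python3 -m jog '[[[-0.6,0.8,0.1],0,1],[[-1.2,1.5,0.1],0,1],[[-1.8,1.65,0.1],0,1],[[-2.4,1.65,0.1],0,1],[[-2.8,1.65,0.1],0,1],[[-3.1,1.65,0.1],0,1],[[-3.4,1.65,0.1],0,1],[[-3.6,1.65,0.1],0,1],[[-3.8,1.65,0.1],0,1],[[-3.9,1.65,0.1],0,1]]'; python3 -m jog '[[[0,0,0],0,1],[[0,0,0],0,1],[[0,0,0],0,1],[[0,0,0],0,1],[[0,0,0],0,1],[[0,0,0],0,1],[[0,0,0],0,1],[[0,0,0],0,1],[[0,0,0],0,1],[[0,0,0],0,1]]'; python3 -m jog '[[[0,0,0],0,1],[[0,0,0],0,1],[[0,0,0],0,1],[[0,0,0],0,1],[[0,0,0],0,1],[[0,0,0],0,1],[[0,0,0],0,1],[[0,0,0],0,1],[[0,0,0],0,1],[[0,0,0],0,1]]'; python3 -m jog '[[[0,0,0],0,1],[[0,0,0],0,1],[[0,0,0],0,1],[[0,0,0],0,1],[[0,0,0],0,1],[[0,0,0],0,1],[[0,0,0],0,1],[[0,0,0],0,1],[[0,0,0],0,1],[[0,0,0],0,1]]'
python3 - <<'E'
from h import *
plan(pw(-.045,0),.188,PR[2]+np.pi/2); print(get_obs()["contact_force"])
f=grab_frame("wrist"); cv2.imwrite("pics/o3.png",f["image"])
E
```

```text
clock: 45.88
tcp_pos: [0.5612, 0.0255, 0.1893]
orientation: [-0.089, -2.156, 2.165]
contact_force: [-34.2, 1.3, 29.3]
grip_width: 0.045
clock: 47.12
tcp_pos: [0.5612, 0.0255, 0.1893]
orientation: [-0.089, -2.157, 2.165]
contact_force: [-31.3, 2.3, 26.8]
grip_width: 0.0451
clock: 48.38
tcp_pos: [0.5612, 0.0255, 0.1893]
orientation: [-0.089, -2.156, 2.165]
contact_force: [-31.9, -0.1, 26.2]
grip_width: 0.0451
clock: 49.62
tcp_pos: [0.5612, 0.0255, 0.1893]
orientation: [-0.089, -2.157, 2.165]
contact_force: [-32.2, 1.6, 26.8]
grip_width: 0.0452
shift cm [-0.1, 0.13, -0.13] twist 0.002 | jawyaw -1.672 tcp [0.5612 0.0255 0.1893] down [-0.019 -0.003 -1.   ] xax [-0.995  0.101  0.018] t 49.62 j7 -2.15 w 0.0452
[-32.22650811   1.55367267  26.81301641]
```

View pics/o3.png

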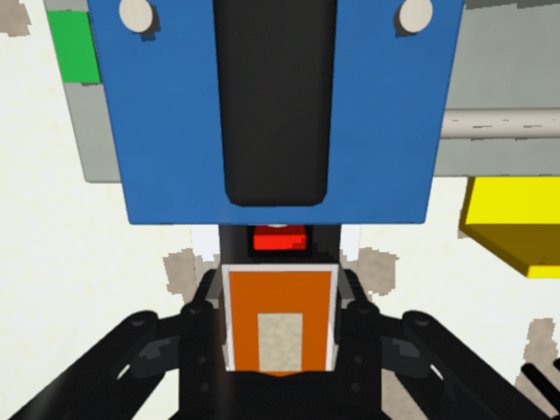

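Seated at the same place, plug driven in. Retreat, check, and go to the tray.

```bash
python3 -m jog '[[[0.8,0,0],0,1],[[1.6,-0.3,0],0,1],[[2.6,-1,0],0,1],[[3.6,-2.5,0],0,1],[[4,-5,0],0,1],[[4,-7,0],0,1],[[4,-7,0],0,1],[[4,-7,0],0,1],[[4,-7,0],0,1]]'
python3 - <<'E'
from h import *
f=grab_frame("wrist"); crop(f,"o4",200,165,160,120)
plan(tw(-.062,.048),.34,TR[2]+np.pi/2)
E
```

```text
clock: 50.8
tcp_pos: [0.528, 0.0284, 0.2595]
orientation: [-0.109, -2.168, 2.169]
contact_force: [-0.1, -0.0, -2.1]
grip_width: 0.0447
o4 scale 5.0 off 200 165
shift cm [2.67, -8.05, 34.35] twist -0.036 | jawyaw -1.673 tcp [0.528  0.0284 0.2594] down [-0.001 -0.    -1.   ] xax [-0.995  0.102  0.001] t 50.85 j7 -2.11 w 0.0448
```

View pics/o4.png

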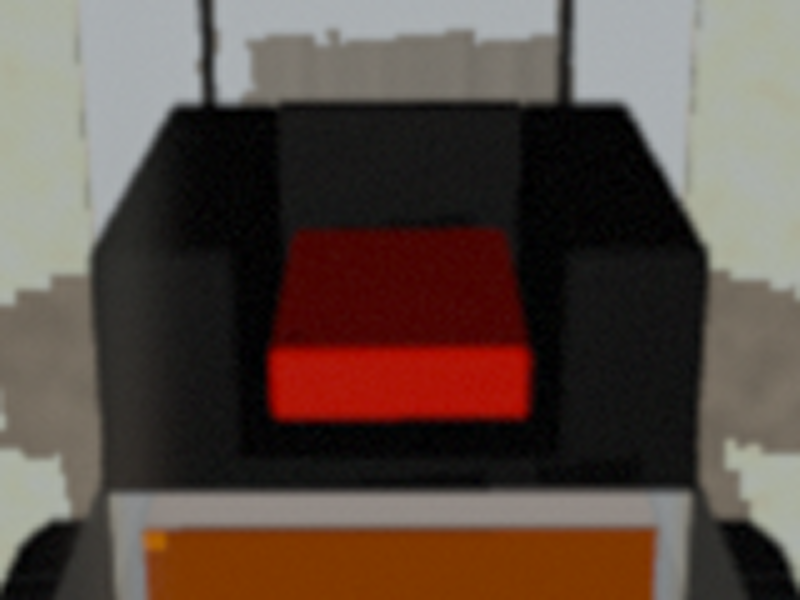

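```bash
python3 -m jog '[[[0,-4,1],0,1],[[0,-8,4],0,1],[[0.4,-8,9],0,1],[[0.8,-8,14],-0.01,1],[[1.2,-8,19],-0.02,1],[[1.7,-8,24],-0.03,1],[[2.2,-8,29],-0.036,1],[[2.7,-8,34.4],-0.036,1],[[2.7,-8,34.4],-0.036,1],[[2.7,-8,34.4],-0.036,1]]'; python3 -m jog '[[[0,0,0],0,1],[[0,0,0],0,1]]'
python3 - <<'E'
from h import *
plan(tw(-.062,.048),.1875,TR[2]+np.pi/2)
f=grab_frame("wrist"); cv2.imwrite("pics/o5.png",f["image"])
E
```

```text
clock: 52.1
tcp_pos: [0.4663, -0.3106, 0.3395]
orientation: [-0.072, -2.189, 2.186]
contact_force: [-0.3, 0.5, -1.4]
grip_width: 0.0453
clock: 52.35
tcp_pos: [0.4668, -0.3098, 0.3402]
orientation: [-0.07, -2.189, 2.189]
contact_force: [0.6, 0.7, -1.6]
grip_width: 0.0454
shift cm [0.05, 15.27, 0.09] twist 0.002 | jawyaw -1.635 tcp [ 0.4668 -0.3098  0.3402] down [-0.  0. -1.] xax [-0.998  0.064  0.   ] t 52.35 j7 -1.32 w 0.0454
```

View pics/o5.png

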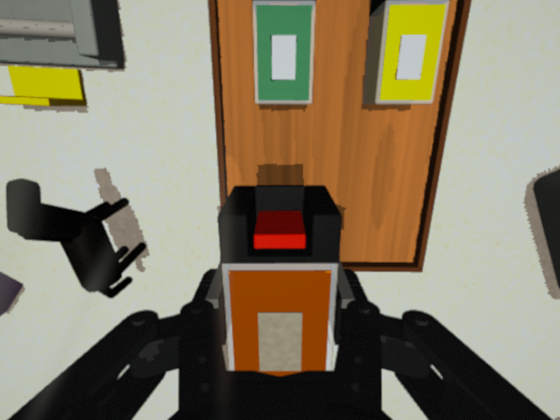

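```bash
python3 - <<'E'
from h import *
f=grab_frame("wrist"); print(w2p(f,np.r_[tw(-.146,-.106),.018]), p2w(f,[[421,270]],.018))
E
python3 -m jog '[[[0,5,0.1],0,1],[[0,10,0.1],0,1],[[0,13,0.1],0,1],[[0,14.4,0.1],0,1],[[0,15,0.1],0,1],[[0,15.3,0.1],0,1],[[0,15.45,0.1],0,1],[[0,15.45,0.1],0,1],[[0,15.45,0.1],0,1]]'
python3 - <<'E'
from h import *
plan(tw(-.062,.048),.186,TR[2]+np.pi/2); print(get_obs()["contact_force"])
E
```

```text
[[424.29870604 270.00807148]] [[ 0.37254741 -0.45515581  0.018     ]]
clock: 53.58
tcp_pos: [0.4669, -0.3122, 0.1872]
orientation: [-0.075, -2.187, 2.19]
contact_force: [-0.4, 1.4, 6.6]
grip_width: 0.0453
shift cm [0.1, 0.12, -0.18] twist -0.0 | jawyaw -1.637 tcp [ 0.4669 -0.3122  0.1872] down [ 0.002 -0.001 -1.   ] xax [-0.998  0.066 -0.002] t 53.58 j7 -1.42 w 0.0453
[-0.36313273  1.39878024  6.63036237]
```

```bash
python3 -m jog '[[[0,0.05,0],0,1],[[0,0.05,0],0,-0.1],[[0,0.05,0],0,-0.25],[[0,0.05,0],0,-0.36],[[0,0.05,0],0,-0.36],[[0,-3,0],0,-0.36],[[0,-8,0],0,-0.36],[[0,-13,0],0,-0.5],[[0,-17,0],0,-1],[[0,-18,0],0,-1]]'; python3 -m jog '[[[0,0,0],0,-1],[[0,0,0],0,-1]]';python3 kw.py top blue
python3 - <<'E'
from h import *
plan((.4545,.3375),.34,-.084+np.pi/2)
f=grab_frame("wrist"); cv2.imwrite("pics/o6.png",f["image"])
E
```

```text
clock: 54.82
tcp_pos: [0.467, -0.3122, 0.3686]
orientation: [-0.077, -2.187, 2.193]
contact_force: [0.1, -0.1, -0.2]
grip_width: 0.0855
clock: 55.08
tcp_pos: [0.4658, -0.3118, 0.364]
orientation: [-0.07, -2.188, 2.185]
contact_force: [0.4, -0.1, -0.3]
grip_width: 0.0854
top blue pack (0.4448, 0.3374) LxW 63.6 38.4 yaw -0.075 est keeper centre [0.4533 0.3368] px [166. 217.]
shift cm [5.38, 2.51, -64.68] twist 0.018 | jawyaw -1.637 tcp [ 0.4658 -0.3118  0.364 ] down [-0.003  0.002 -1.   ] xax [-0.998  0.066  0.003] t 55.12 j7 -1.31 w 0.0853
```

View pics/o6.png

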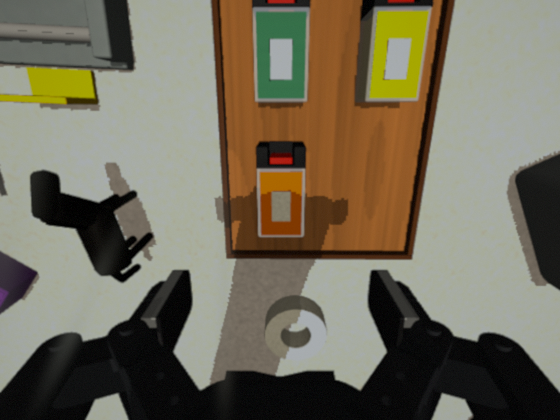

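```bash
python3 -m jog '[[[-1,0,-4],0,-1],[[-2,0,-10],0,-1],[[-3,0,-16],0,-1],[[-3,0,-22],0,-1],[[-3,0,-28],0,-1],[[-2,0,-34],0.01,-1],[[-1,0,-40],0.01,-1],[[1,0,-46],0.018,-1],[[3,0,-52],0.018,-1],[[4.5,1,-58],0.018,-1]]'; python3 -m jog '[[[0.5,1,-5],0,-1],[[0.5,3,-6.7],0,-1],[[0.5,4,-6.7],0,-1],[[0.5,4,-6.7],0,-1],[[0.5,4,-6.7],0,-1]]'; python3 kw.py wrist blue
python3 - <<'E'
from h import *
plan((.4545,.3375),.18,-.08+np.pi/2)
f=grab_frame("wrist"); cv2.imwrite("pics/b1.png",f["image"])
E
```

```text
clock: 56.42
tcp_pos: [0.4594, 0.27, 0.3557]
orientation: [-0.092, -2.178, 2.178]
contact_force: [0.0, 0.2, 0.1]
grip_width: 0.0856
clock: 57.05
tcp_pos: [0.4613, 0.3341, 0.3163]
orientation: [-0.094, -2.177, 2.178]
contact_force: [0.8, 0.7, 1.4]
grip_width: 0.0851
wrist blue pack (0.4435, 0.3422) LxW 63.4 40.2 yaw -0.086 est keeper centre [0.452  0.3415] px [272. 227.]
shift cm [0.73, 13.66, -0.26] twist -0.006 | jawyaw -1.657 tcp [0.4613 0.3343 0.3166] down [ 0.001 -0.    -1.   ] xax [-0.996  0.086 -0.001] t 57.1 j7 -2.69 w 0.0857
```

View pics/b1.png

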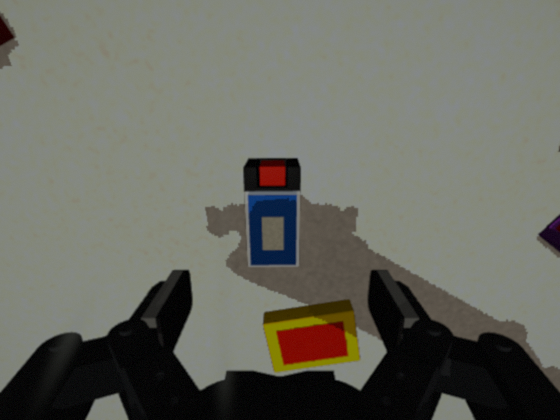

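```bash
python3 -m jog '[[[0.8,4,-0.6],0,-1],[[0.8,8,-0.6],0,-1],[[0.8,11,-0.6],0,-1],[[0.8,13,-0.6],0,-1],[[0.8,13.6,-0.6],0,-1],[[0.8,13.6,-0.6],0,-0.3],[[0.8,13.6,-0.6],0,0.4],[[0.8,13.6,-0.6],0,1],[[0.8,13.6,-0.6],0,1],[[0.8,13.6,-0.6],0,1]]' 80
python3 - <<'E'
from h import *
plan(pw(-.074,0),.25,PR[2]+np.pi/2); print(get_obs()["contact_force"])
E
```

```text
clock: 58.4
tcp_pos: [0.4537, 0.3424, 0.1813]
orientation: [-0.094, -2.18, 2.178]
contact_force: [-0.5, -1.3, 6.3]
grip_width: 0.0454
shift cm [-10.27, -6.89, 30.56] twist 0.018 | jawyaw -1.655 tcp [0.4537 0.3424 0.1813] down [ 0.002  0.001 -1.   ] xax [-0.996  0.084 -0.002] t 58.4 j7 -2.84 w 0.0454
[-0.45759316 -1.31180531  6.29096399]
```

```bash
python3 -m jog '[[[0,-3,0],0,1],[[-0.5,-7,3],0,1],[[-2,-7,8],0,1],[[-4,-7,13],0,1],[[-6,-7,18],0.01,1],[[-8,-7,23],0.018,1],[[-9.5,-7,28],0.018,1],[[-10.3,-5.5,30.5],0.018,1],[[-10.3,-2.7,30.5],0.018,1],[[-10.3,-2.7,30.5],0.018,1]]'; python3 -m jog '[[[0,0,0],0,1],[[0,0,0],0,1]]'
python3 - <<'E'
from h import *
plan(pw(-.045,0),.188,PR[2]+np.pi/2); print(get_obs()["contact_force"])
f=grab_frame("wrist"); cv2.imwrite("pics/b2.png",f["image"])
E
```

```text
clock: 59.65
tcp_pos: [0.5289, 0.0295, 0.2051]
orientation: [-0.105, -2.167, 2.167]
contact_force: [0.8, 0.3, -3.3]
grip_width: 0.0452
clock: 59.9
tcp_pos: [0.5306, 0.0303, 0.2079]
orientation: [-0.111, -2.171, 2.17]
contact_force: [-0.3, -0.6, -4.2]
grip_width: 0.0449
shift cm [-2.87, 2.0, 0.12] twist 0.002 | jawyaw -1.672 tcp [0.5306 0.0303 0.2079] down [ 0.002  0.    -1.   ] xax [-0.995  0.101 -0.002] t 59.9 j7 -2.24 w 0.0449
[-0.29461784 -0.64970375 -4.24781239]
```

View pics/b2.png

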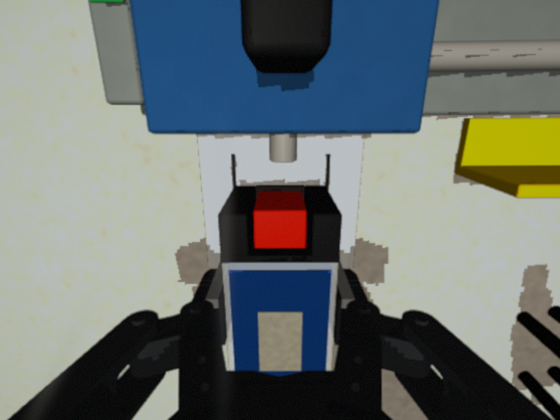

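```bash
python3 -m jog '[[[-0.6,0.8,0.1],0,1],[[-1.2,1.5,0.1],0,1],[[-1.8,1.65,0.1],0,1],[[-2.4,1.65,0.1],0,1],[[-2.8,1.65,0.1],0,1],[[-3.1,1.65,0.1],0,1],[[-3.4,1.65,0.1],0,1],[[-3.6,1.65,0.1],0,1],[[-3.8,1.65,0.1],0,1],[[-3.9,1.65,0.1],0,1]]'; python3 -m jog '[[[0,0,0],0,1],[[0,0,0],0,1],[[0,0,0],0,1],[[0,0,0],0,1],[[0,0,0],0,1],[[0,0,0],0,1],[[0,0,0],0,1],[[0,0,0],0,1],[[0,0,0],0,1],[[0,0,0],0,1]]'; python3 -m jog '[[[0,0,0],0,1],[[0,0,0],0,1],[[0,0,0],0,1],[[0,0,0],0,1],[[0,0,0],0,1],[[0,0,0],0,1],[[0,0,0],0,1],[[0,0,0],0,1],[[0,0,0],0,1],[[0,0,0],0,1]]'; python3 -m jog '[[[0,0,0],0,1],[[0,0,0],0,1],[[0,0,0],0,1],[[0,0,0],0,1],[[0,0,0],0,1],[[0,0,0],0,1],[[0,0,0],0,1],[[0,0,0],0,1],[[0,0,0],0,1],[[0,0,0],0,1]]'
python3 - <<'E'
from h import *
plan(pw(-.045,0),.188,PR[2]+np.pi/2); print(get_obs()["contact_force"])
f=grab_frame("wrist"); cv2.imwrite("pics/b3.png",f["image"])
E
```

```text
clock: 61.2
tcp_pos: [0.5615, 0.0258, 0.1893]
orientation: [-0.087, -2.156, 2.166]
contact_force: [-34.5, 2.3, 26.9]
grip_width: 0.045
clock: 62.45
tcp_pos: [0.5614, 0.0258, 0.1893]
orientation: [-0.087, -2.156, 2.166]
contact_force: [-33.4, 1.2, 24.4]
grip_width: 0.0454
clock: 63.7
tcp_pos: [0.5614, 0.0258, 0.1893]
orientation: [-0.087, -2.156, 2.166]
contact_force: [-34.2, 1.4, 24.2]
grip_width: 0.0452
clock: 64.95
tcp_pos: [0.5614, 0.0258, 0.1893]
orientation: [-0.087, -2.156, 2.166]
contact_force: [-33.5, 1.7, 23.7]
grip_width: 0.0448
shift cm [-0.09, 0.13, -0.11] twist 0.003 | jawyaw -1.671 tcp [0.5614 0.0258 0.1893] down [-0.02  -0.004 -1.   ] xax [-0.995  0.1    0.019] t 64.95 j7 -2.22 w 0.0448
[-33.45213956   1.74690964  23.72627646]
```

View pics/b3.png

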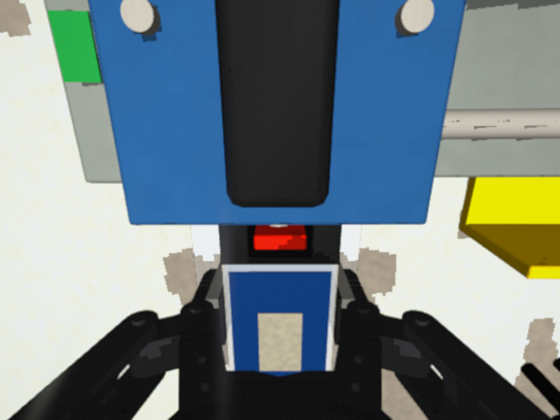

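```bash
python3 -m jog '[[[0.8,0,0],0,1],[[1.6,-0.3,0],0,1],[[2.6,-1,0],0,1],[[3.6,-2.5,0],0,1],[[4,-5,0],0,1],[[4,-7,0],0,1],[[4,-7,0],0,1],[[4,-7,0],0,1],[[4,-7,0],0,1]]'
python3 - <<'E'
from h import *
f=grab_frame("wrist"); crop(f,"b4",200,165,160,120)
plan(tw(-.062,-.048),.34,TR[2]+np.pi/2)
E
```

```text
clock: 66.12
tcp_pos: [0.5287, 0.0284, 0.2597]
orientation: [-0.109, -2.168, 2.168]
contact_force: [0.6, 0.4, -4.2]
grip_width: 0.0452
b4 scale 5.0 off 200 165
shift cm [2.41, -8.02, 43.95] twist -0.036 | jawyaw -1.673 tcp [0.5288 0.0285 0.2597] down [-0.001 -0.    -1.   ] xax [-0.995  0.102  0.001] t 66.17 j7 -2.18 w 0.0451
```

View pics/b4.png

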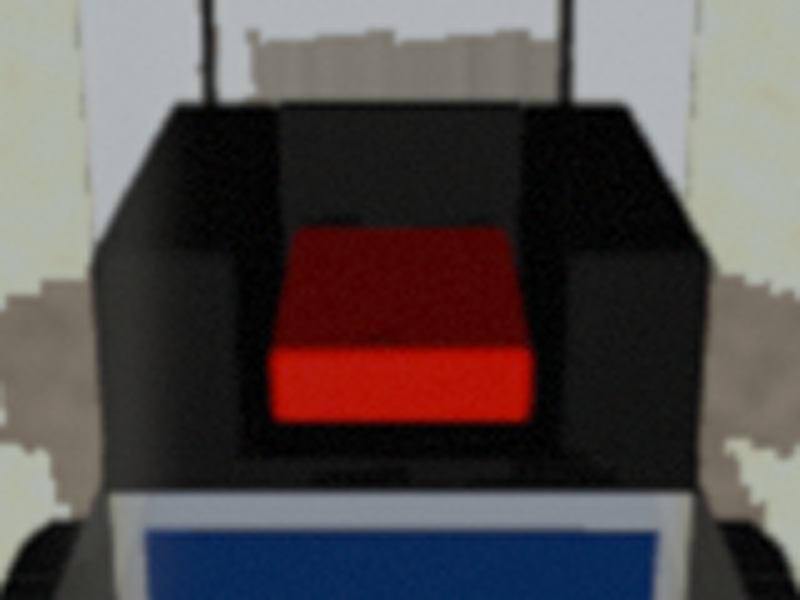

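```bash
python3 -m jog '[[[0,-4,1],0,1],[[0,-8,4],0,1],[[0,-8,10],0,1],[[0.4,-8,16],0,1],[[0.8,-8,21],-0.01,1],[[1.2,-8,26],-0.02,1],[[1.6,-8,31],-0.036,1],[[2,-8,36],-0.036,1],[[2.4,-8,41],-0.036,1],[[2.4,-8,44],-0.036,1]]'; python3 -m jog '[[[0,0,0],0,1],[[0,0,0],0,1],[[0,0,0],0,1],[[0,0,0],0,1]]'
python3 - <<'E'
from h import *
plan(tw(-.062,-.048),.1875,TR[2]+np.pi/2)
f=grab_frame("wrist"); cv2.imwrite("pics/b5.png",f["image"])
E
```

```text
clock: 67.42
tcp_pos: [0.4588, -0.4097, 0.3393]
orientation: [-0.074, -2.185, 2.185]
contact_force: [-0.1, 0.4, -4.0]
grip_width: 0.0452
clock: 67.92
tcp_pos: [0.4608, -0.4058, 0.3405]
orientation: [-0.071, -2.189, 2.188]
contact_force: [0.9, -0.7, -3.3]
grip_width: 0.0451
shift cm [0.08, 15.3, 0.07] twist 0.001 | jawyaw -1.635 tcp [ 0.4608 -0.4058  0.3405] down [-0.  0. -1.] xax [-0.998  0.064  0.   ] t 67.92 j7 -1.23 w 0.0451
```

View pics/b5.png

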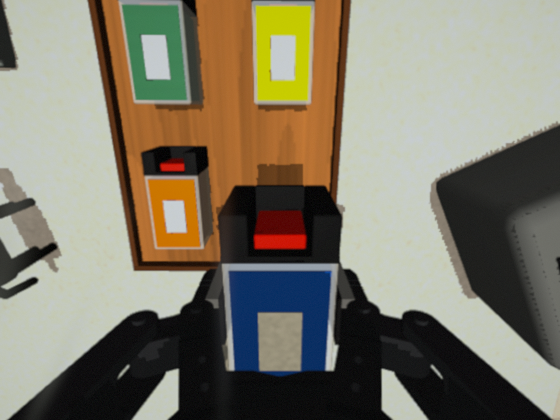

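```bash
python3 -m jog '[[[0,5,0.1],0,1],[[0,10,0.1],0,1],[[0,13,0.1],0,1],[[0,14.4,0.1],0,1],[[0,15,0.1],0,1],[[0,15.3,0.1],0,1],[[0,15.45,0.1],0,1],[[0,15.45,0.1],0,1],[[0,15.45,0.1],0,1]]'
python3 - <<'E'
from h import *
plan(tw(-.062,-.048),.186,TR[2]+np.pi/2); print(get_obs()["contact_force"])
E
```

```text
clock: 69.1
tcp_pos: [0.4609, -0.408, 0.1875]
orientation: [-0.074, -2.187, 2.19]
contact_force: [-0.6, 1.2, 6.7]
grip_width: 0.0453
shift cm [0.13, 0.15, -0.19] twist -0.0 | jawyaw -1.637 tcp [ 0.4609 -0.408   0.1875] down [ 0.002 -0.002 -1.   ] xax [-0.998  0.066 -0.002] t 69.1 j7 -1.33 w 0.0453
[-0.57249466  1.19556939  6.68226912]
```

```bash
python3 -m jog '[[[0,0.05,0],0,1],[[0,0.05,0],0,-0.1],[[0,0.05,0],0,-0.25],[[0,0.05,0],0,-0.36],[[0,0.05,0],0,-0.36],[[0,-3,0],0,-0.36],[[0,-8,0],0,-0.36],[[0,-13,0],0,-0.5],[[0,-17,0],0,-1],[[0,-18,0],0,-1]]'; python3 -m jog '[[[0,0,0],0,-1],[[0,0,0],0,-1]]'
python3 - <<'E'
from h import *
plan(pw(.04,0.0),.33,PR[2]+np.pi/2)
f=grab_frame("wrist"); cv2.imwrite("pics/b6.png",f["image"])
t=grab_frame("top"); crop(t,"b6t",240,100,240,180)
E
```

```text
clock: 70.35
tcp_pos: [0.461, -0.408, 0.3691]
orientation: [-0.077, -2.186, 2.193]
contact_force: [-0.4, -0.3, -0.1]
grip_width: 0.0855
clock: 70.6
tcp_pos: [0.4597, -0.4075, 0.3641]
orientation: [-0.07, -2.188, 2.185]
contact_force: [-0.3, -0.6, -0.3]
grip_width: 0.0855
shift cm [-15.61, 3.45, -43.61] twist 0.036 | jawyaw -1.637 tcp [ 0.4597 -0.4075  0.3641] down [-0.002  0.002 -1.   ] xax [-0.998  0.066  0.002] t 70.6 j7 -1.22 w 0.0855
b6t scale 3.3333333333333335 off 240 100
```

View pics/b6.png

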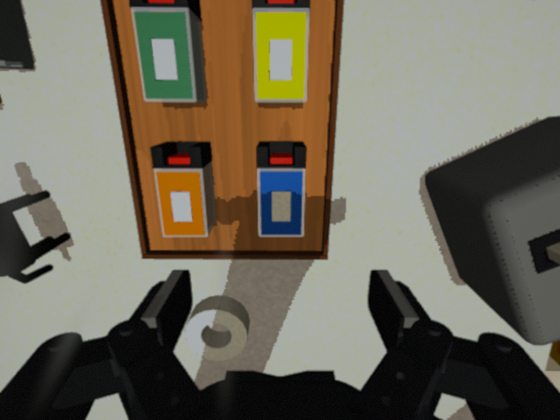

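View pics/b6t.png

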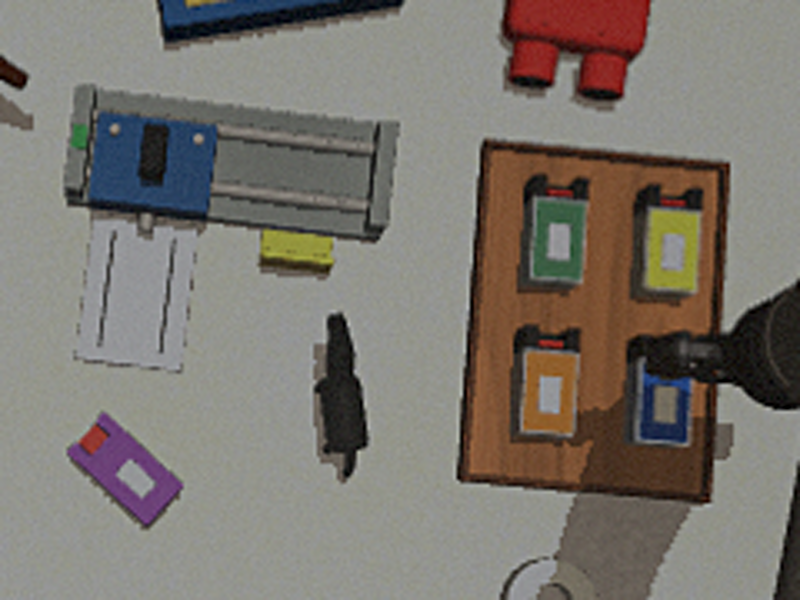

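All four keepers lie upright in the tray with their plugs set in. Now park the head.

```bash
python3 -m jog '[[[-1,0,-4],0,-1],[[-3,0,-10],0,-1],[[-5,0,-15],0.01,-1],[[-7,0,-20],0.02,-1],[[-9,0,-25],0.03,-1],[[-11,0,-30],0.036,-1],[[-13,0,-35],0.036,-1],[[-14.5,2,-40],0.036,-1],[[-15.6,3.4,-43.6],0.036,-1],[[-15.6,3.4,-43.6],0.036,-1]]'; python3 -m jog '[[[0,0,0],0,-1],[[0,0,0],0,-1],[[0,0,0],0,-1]]'
python3 - <<'E'
from h import *
plan(pw(.04,0.0),.2455,PR[2]+np.pi/2)
f=grab_frame("wrist"); cv2.imwrite("pics/p1.png",f["image"])
E
```

```text
clock: 71.95
tcp_pos: [0.6445, 0.0214, 0.3297]
orientation: [-0.1, -2.173, 2.168]
contact_force: [-0.3, 0.2, -0.3]
grip_width: 0.0853
clock: 72.32
tcp_pos: [0.6448, 0.0157, 0.3323]
orientation: [-0.113, -2.168, 2.169]
contact_force: [-0.7, -0.8, 0.1]
grip_width: 0.0854
shift cm [0.12, 8.67, -0.2] twist -0.002 | jawyaw -1.675 tcp [0.6448 0.0157 0.3323] down [ 0.    -0.001 -1.   ] xax [-0.995  0.104 -0.   ] t 72.33 j7 -2.07 w 0.0854
```

View pics/p1.png

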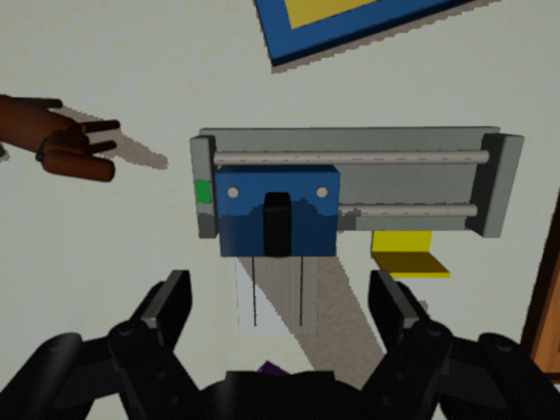

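```bash
python3 -m jog '[[[0.1,2.5,-0.1],0,-1],[[0.1,5,-0.1],0,-1],[[0.1,7.5,-0.1],0,-1],[[0.1,8.6,-0.1],0,-1],[[0.1,8.6,-0.1],0,0.3],[[0.1,8.6,-0.1],0,1],[[0.1,8.6,-0.1],0,1],[[0.1,8.6,-0.1],0,1],[[0.1,8.6,-0.1],0,1],[[0.1,8.6,-0.1],0,1]]' 40; python3 -m jog '[[[0,0,1],0,1],[[0,0,2.5],0,1],[[0,0,4],0,1],[[0,0,5.5],0,1],[[0,0,7],0,1],[[0,0,8.5],0,1],[[0,0,10],0,1],[[0,0,11.5],0,1],[[0,0,12.5],0,1],[[0,0,12.5],0,1]]'; python3 -m jog '[[[0,0,0.3],0,1],[[0,0,0.6],0,1],[[0,0,0.9],0,1],[[0,0,1.1],0,1],[[0,0,1.1],0,1],[[0,0,1.1],0,1]]'
python3 - <<'E'
from h import *
plan(pw(.04,-.13),.245,PR[2]+np.pi/2)
E
```

```text
clock: 73.62
tcp_pos: [0.6442, 0.018, 0.2469]
orientation: [-0.112, -2.169, 2.17]
contact_force: [-1.9, -1.3, 6.1]
grip_width: 0.0197
clock: 74.88
tcp_pos: [0.6316, -0.1065, 0.2469]
orientation: [-0.113, -2.17, 2.169]
contact_force: [-0.9, 0.5, 5.0]
grip_width: 0.0195
clock: 75.62
tcp_pos: [0.631, -0.112, 0.2469]
orientation: [-0.109, -2.18, 2.165]
contact_force: [0.9, 13.4, 4.3]
grip_width: 0.0193
shift cm [0.08, 0.19, 0.09] twist 0.005 | jawyaw -1.669 tcp [ 0.631  -0.112   0.2469] down [ 0.003  0.007 -1.   ] xax [-0.995  0.098 -0.002] t 75.62 j7 -1.91 w 0.0193
```

```bash
python3 -m jog '[[[0,0,0.3],0,1],[[0,0,0.5],0,1],[[0,0,0.5],0,1],[[0,0,0.5],0,1]]'; python3 -m jog '[[[0,0,-0.8],0,1],[[0,0,-1.1],0,1],[[0,0,-1.1],0,1],[[0,0,-1.1],0,1]]';  python3 - <<'E'
from h import *
plan(pw(.04,-.13),.245,PR[2]+np.pi/2)
f=grab_frame("wrist"); cv2.imwrite("pics/p2.png",f["image"])
E
```

```text
clock: 76.12
tcp_pos: [0.6309, -0.1129, 0.2469]
orientation: [-0.107, -2.188, 2.161]
contact_force: [3.7, 22.3, 3.1]
grip_width: 0.0193
clock: 76.62
tcp_pos: [0.6312, -0.1108, 0.2469]
orientation: [-0.112, -2.171, 2.17]
contact_force: [-0.1, 1.8, 5.4]
grip_width: 0.0192
shift cm [0.08, 0.19, 0.1] twist 0.001 | jawyaw -1.672 tcp [ 0.6312 -0.1108  0.2469] down [ 0.002  0.    -1.   ] xax [-0.995  0.101 -0.002] t 76.62 j7 -1.92 w 0.0192
```

View pics/p2.png

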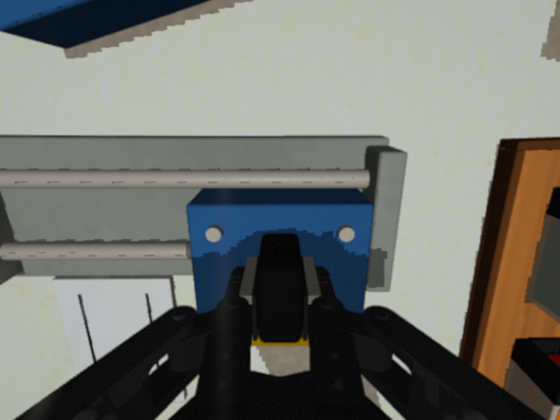

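Head is against the right end block (force rose to 22 N without motion). Release, retreat, and do a last check.

```bash
python3 -m jog '[[[0,0,0],0,0.3],[[0,0,0],0,-0.4],[[0,0,0],0,-1],[[0,0,0],0,-1],[[0,-2,0],0,-1],[[0,-6,0],0,-1],[[0,-11,0],0,-1],[[3,-14,4],0,-1],[[6,-14,8],0,-1],[[6,-14,8],0,-1]]'; python3 -m jog '[[[0,0,4],0,-1],[[0,0,4],0,-1],[[0,0,4],0,-1],[[0,0,4],0,-1]]'
python3 - <<'E'
from h import *
f=grab_frame("wrist"); cv2.imwrite("pics/z1.png",f["image"])
t=grab_frame("scene"); cv2.imwrite("pics/z2.png",t["image"])
t=grab_frame("top"); crop(t,"z3",140,80,320,240)
E
```

```text
clock: 77.92
tcp_pos: [0.5604, -0.1888, 0.3876]
orientation: [-0.118, -2.162, 2.169]
contact_force: [0.8, -0.2, 0.4]
grip_width: 0.0854
clock: 78.42
tcp_pos: [0.5592, -0.2229, 0.3863]
orientation: [-0.109, -2.171, 2.17]
contact_force: [-0.8, -0.8, -0.7]
grip_width: 0.0857
z3 scale 2.5 off 140 80
```

View pics/z1.png

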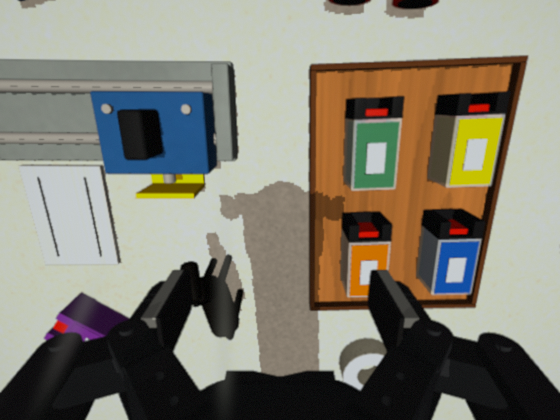

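View pics/z2.png

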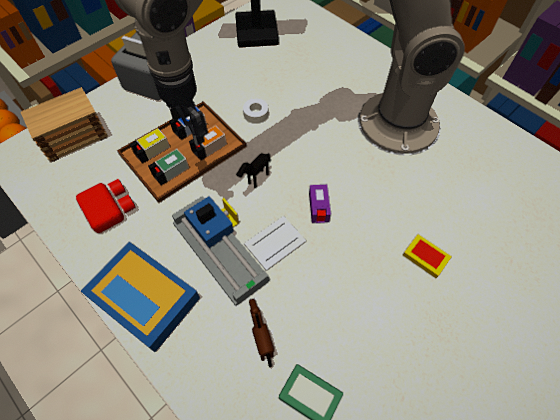

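View pics/z3.png

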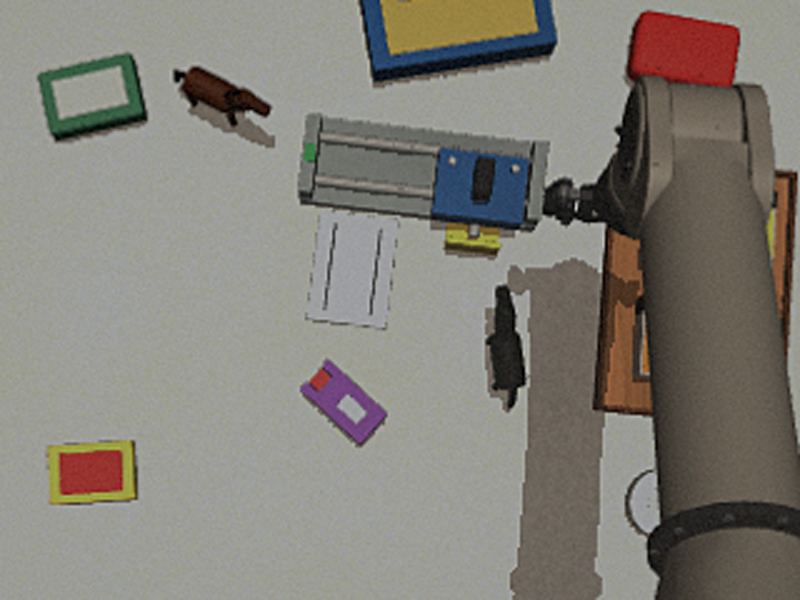

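```bash
python3 -c "
from bench import *
print(hand_in()); print(get_obs()['clock'])"
```

```text
the job is handed in; nothing more can be done
None
the job is handed in; nothing more can be done
```

I locked all four keepers, laid them in the tray, slid the press head back to its parked end and handed the job in at about 79 s. The hand-in gave no verdict.

**What I did:** The head went home against the green-marked block. Yellow, green, orange and blue were then each held against the stop with about 25–34 N for around 3.5–5 s. Each was laid upright, flat, and along the tray's length. Orange had been knocked aside by about 5 cm while I was working on yellow, so I located it again before grasping it. I noticed no grip slackening.

**Last checks:**
- **Plugs:** after pressing, the yellow plug measured about 10.5 mm inside the cheek ends, against 11 mm nominal. I judged the other three only by close-up pictures, which looked the same as yellow's.
- **Tray:** the last wrist picture shows all four keepers upright on the tray floor.
- **Press head:** it sits at the right end block with the plunger behind the yellow guard. It stood firm under 22 N and had travelled about 129.5 mm, against 130 mm nominal.
- **Other toys:** the other toys and the purple look-alike were not touched. They look unmoved, though in the last pictures the arm hides the label roll from the top camera.

**Disagreements:** the scene camera placed the press about 6 mm to the left of where the top and wrist cameras had it. I used the top and wrist readings, shifted by about 2 mm to match where the gripped fin stopped, and the plunger and plugs lined up by eye in the wrist pictures.

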